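Pry up the pump set onto its spring catch

TASK

Pick up the flat steel pry bar, lay it over the ridge of the fulcrum block and push its thin end under the middle of the pump set's front edge until it stops. Lever the edge up by pressing the bar's other end down until the edge comes up firmly under the lip of the catch head, so that the sprung bolt below snaps in beneath it, without forcing it or lifting the machine by hand; then ease the bar off gently so that the machine rests on the bolt, and let go. Do not let the machine drop or shove it out of place, and leave the other things on the bench where they are.

Things in the scene. Friction and masses are not known exactly. Their poses are not given: they have to be found in the camera images.
- machine: Heavy green motor-and-pump set (4.2 to 5.8 kg), loose, its rear against an angle iron. Base plate 220 (x) by 180 (y) by 12 mm, underside 32 mm above the bench, on feet at the sides. Origin: centre of its footprint on the bench; +x runs from front edge to rear, z up; front edge at x = -110 mm. Motor stands over 75 mm behind the edge, 160 mm high
- edge (a point): Middle of the lower front edge of the machine, 28 mm above the bench at the start: the bar goes under here. It is the underside of a pad 68 mm wide and 6 mm deep that stands 4 mm below the plate. A cross rib 100 mm wide, down to the bench, its face 28 mm behind the front edge, stops the bar; a bar pushed hard against it binds, so draw it back a few mm
- rear (a point): Middle of the machine's rear feet at bench level (machine x = +100 mm), on which it pivots when the front edge rises
- fulcrum: Steel block fixed to the bench in front of the machine's edge, 46 (x) by 44 (y) by 24 mm, with a round ridge of radius 10 mm along its y axis; top of the ridge 34 mm above the bench. Origin under its centre on the bench, axes as the machine's; the ridge lies 37 to 43 mm in front of the edge
- bar: Flat steel pry bar lying on the bench, 0.36 kg, 250 (x) by 22 (y) by 9 mm; the last 55 mm towards +x taper to a 3 mm thick tip (underside flat). Origin: centre of its underside, z up; tip at x = +125 mm, blunt end at -125 mm; centre of mass about 7 mm from the origin towards the blunt end
- tip (a point): Middle of the bar's tip, on its underside
- blunt (a point): On the bar's top face, 20 mm from the blunt end: press here. When the bar lies over the ridge with its tip in to the rib and is let go, the blunt end sinks until the bar's top bears on the front edge (bar about 20 degrees from level). Raising the edge takes about 5 to 9 N here, falling by some 2 N on the way up
- post: Steel post fixed to the bench before the machine's edge, on the machine's +y side, 50 mm from its middle; 123 mm high, foot 50 by 50 mm. Origin on the bench 20 mm before the edge, axes as the machine's. It carries the grey catch head, 36 mm wide, clamped at a height that differs from start to start and is not measured
- catch (a point): Bench-level point of the post straight below the catch (under the plate's edge). Above it a bolt, 26 mm wide, is sprung (3 N) against the plate's end face; it snaps some 12 mm in under the edge once that has risen 4 to 16 mm (depends on the head). 2 mm higher a rigid lip stops the plate: there the press at the blunt end climbs; 3 to 5 N more is firm, 8 N more is forcing it
- wrench: Steel open-ended wrench, bystander
- screwdriver: Screwdriver, bystander
- bearing: Steel ring 52 mm across, 15 mm high, bystander
- jar: Glass jar 60 mm across, 75 mm high, bystander
- offcut: Wood offcut 90 by 45 by 30 mm, bystander
- can: Can 70 mm across, 100 mm high, bystander
Not all that is in view belongs to the job. Leave any brown or purple look-alike of the post alone.

How it is judged:
On the way, in this order (a step that is already met when the one before it is completed fails the run):
1. the bar's tip is at least 15 mm under the machine's front edge, within 30 mm of its middle, with the machine still down (x of tip in the frame of machine above -0.095 m and y of tip in the frame of machine between -0.03 and 0.03 m and z of tip in the frame of machine below 0.028 m and height (world z) of edge below 0.03 m), for 0.2 s.
2. the edge is levered up at least 3.5 mm, borne by the bar on the fulcrum (height (world z) of edge above 0.0315 m and contact force between bar and machine above 5 N and contact force between bar and fulcrum above 5 N), for 0.2 s.
At the end, for the whole second after the job is handed in: The machine's front edge is held up (at least 2.5 mm above where it began) with more than 8 N of its weight on the catch, in its place within 15 mm at the rear, machine and bar at rest (height (world z) of edge above 0.0305 m and contact force between machine and post above 8 N and linear speed of machine below 0.01 m/s and linear speed of bar below 0.02 m/s and distance of rear from where it was at the start of the episode below 0.015 m); the robot touches nothing.
It fails at once if the machine is forced against the catch head or dropped on the bolt: more than 36 N between them (contact force between machine and post above 36 N).
It fails at once if the machine is dropped (faster than 0.15 m/s) (linear speed of machine above 0.15 m/s).
It fails at once if the machine is shoved more than 15 mm out of place (distance of rear from where it was at the start of the episode above 0.015 m).
It fails at once if the robot lifts or pushes the machine itself (more than 3 N) (contact force between any of the fingers, the arm and machine above 3 N).
It fails at once if a bystander is moved more than 30 mm (distance of any of wrench, screwdriver, bearing, jar, offcut, can from where it was at the start of the episode above 0.03 m).
It also fails if it takes over 72 s, if anything falls off the work surface, if the arm or the gripper's body presses on something with over 40 N, if the wrist force passes 120 N, or if a joint passes its speed limit or range.

ROBOT

A 7-joint arm with a two-finger parallel gripper is mounted at the origin on the work surface. World frame = base frame: x ahead of the robot, y to its left, z up, the work surface at z = 0. Lengths are in m, angles in rad, forces in N, time in s.
With the tool pointing down it reaches from about 0.4 to 0.85 m from the base axis. Payload 10.4 kg.
Tool frame: the origin (TCP) lies between the finger pads; the fingertips stand manip.finger_overhang ahead of it and the grasp point (between the pads) lies 11 mm behind it (manip.finger_overhang is the distance from the TCP to the fingertips, in m); x points along the fingers, z is the direction in which the jaws open and shut, and the axes are right-handed (so a half turn about x gives the same grasp; the last joint's range is limited). The gripper opens to 85 mm and grips with 20 to 120 N. Pads are 22 mm wide; open, the fingers measure 114 mm over their backs; the gripper's body (76 mm by 85 mm) begins 54 mm behind the grasp point. The pads swing forward as they close: fully open they stand 13 mm farther back than shut.
Start: joints at [-1.151, 0.332, -0.065, 1.46, 0.022, 1.35, -0.088], TCP at [0.268, 0.565, 0.239] pointing down, gripper open.
Joint ranges: [-2.6, 2.6], [-0.5, 2.12], [-1.47, 1.34], [0.16, 2.42], [-1.27, 4.41], [0.06, 2.06], [-2.6, 2.6]. Speed limits (rad/s): [2.22, 2.22, 2.79, 2.79, 3.14, 3.14, 3.14].

INTERFACE

Orientations are given as a unit quaternion [x, y, z, w].
In Python, from workcell import get_obs, camera, workorder, manip gives the robot as it stands. The module is installed in compiled form; this text tells all that it offers.
- The arm moves only by the tool play_rows, never from a script. Its argument "increments" is text: rows parted by semicolons, each of 4 numbers parted by spaces: the shift along the tool's x, y, z in m, then the turn about the tool's x in rad. A call has 1 to 20 rows; each row shifts and turns the pose as measured when the row begins, along the tool's axes as they then stand; what a row does not reach is not made up. A row lasts 1/10 s, in which the tool goes at most 50 mm and 8.59 degrees, less where a joint would pass 70% of its speed; a pose out of reach is approached as far as the arm can. A call is refused whole if a number of a shift passes 0.05 or a number of a turn 0.15, either way. A call with a gripper value outside its range is refused whole. "hand" is the gripper command: -1 is fully open, 1 is shut, values between are in proportion, set as the call begins (left out, the last holds). The fingers move at their own pace and stop on an object; "squeeze" is the grip in N (left out, the last holds). Time passes only in rows, so rows that do not move let the fingers close. It gives the time, the measured TCP pose, the force and the opening at its end, in the units of the state.
- get_obs(): the state, without advancing time (a new reading comes with each control period).
- camera(name): name is "scene" or "top" or "wrist"; returns a dict with "img" (480x640x3 uint8, blue, green, red), "fov_y" (degrees; the focal length in pixels is half the picture's height over the tangent of half this angle, whatever the lens; pixels are square), "cx", "cy" (the principal point, pixels), "R" (3x3) and "t" (3): a world point X has camera coordinates R X + t; the wrist camera has in their place "tool_from_camera" (4x4, takes a point from camera to tool coordinates, whose origin is the TCP and whose axes are the tool frame's). Camera axes: x right, y down, z forward; pixel columns grow to the right and rows downward; lengths in m; the calibration is good to about 2 mm. A picture is of the moment at which its call begins: read the wrist's pose just before it. There is no depth.
- workorder.hand_in(): hands the job in, once; it reports no verdict.
The state is a dict: "clock": time; "joint_pos": joint angles; "joint_velocities": joint speeds; "tau": joint torques, N m; "position": TCP position; "ee_rot": TCP orientation; "ft_force": force on the tool from outside, world axes, zero at the start; "torque": the same for the moment, N m; "grip_width": opening from 0.0 (shut) to 1.0 (fully open).
Only numpy, scipy, OpenCV 4.12 (cv2) and the standard library are available. Lean on these libraries where they do the work, as an engineer would, in place of code of your own. Each camera call takes 0.05 s, during which the arm holds its last target.

## Working session

There is one attempt and no reset: what is moved stays moved. The work goes in short steps, Python scripts to look and compute and a tool call to move; the robot and the scene stay as the last step left them, time stands still between calls to the robot, and variables do not carry over. Pictures are saved under pics/ and viewed, and the job is handed in when it is done.

Besides the shell and the picture viewer there is one more tool, called after "Emit:" as name(argument=value, ...) on one line, values as JSON. play_rows: Moves the arm, as the interface text tells. Its arguments: {"type":"object","properties":{"increments":{"type":"string"},"hand":{"type":"number"},"squeeze":{"type":"number"}},"required":["increments"]}

```bash
mkdir -p pics; ls; python3 - <<'E'
from workcell import get_obs, camera, workorder, manip
import cv2
o=get_obs(); print({k:(v if not hasattr(v,'round') else v.round(4) if hasattr(v,'shape') else v) for k,v in o.items()}); print(manip.finger_overhang)
for n in ["scene","top","wrist"]:
    c=camera(n); cv2.imwrite(f"pics/{n}0.png",c["img"]); print(n,{k:v for k,v in c.items() if k!="img"})
E
```

```text
pics
{'clock': 0.0, 'joint_pos': array([-1.1506,  0.3329, -0.0647,  1.461 ,  0.0216,  1.3499, -0.0885]), 'joint_velocities': array([-0.0004, -0.0001, -0.0004, -0.0009, -0.0004,  0.0018,  0.0017]), 'tau': array([-3.00000e-04, -6.25448e+01,  4.91000e-02, -3.91603e+01,
        1.63000e-02,  9.90000e-03,  0.00000e+00]), 'position': array([0.2676, 0.5644, 0.2385]), 'ee_rot': array([-0.3783,  0.598 ,  0.3777,  0.5972]), 'ft_force': array([-0.126 , -0.5127, -0.8325]), 'torque': array([-0.0447, -0.0132,  0.0598]), 'grip_width': 1.000423299553593}
0.008
scene {'fov_y': 42.6902555104987, 'cx': 336.66232200253637, 'cy': 234.70750894015015, 'R': array([[-0.29653501,  0.95501759, -0.00289583],
       [ 0.64293027,  0.19738722, -0.74005334],
       [-0.70619236, -0.22131355, -0.67254194]]), 't': array([ 0.25935349, -0.31751531,  1.80165565])}
top {'fov_y': 54.29896985155884, 'cx': 316.9792653300148, 'cy': 232.74117485195177, 'R': array([[-5.64407946e-02, -9.98405485e-01,  9.61067270e-04],
       [-9.74360313e-01,  5.48714591e-02, -2.18199687e-01],
       [ 2.17799029e-01, -1.32517895e-02, -9.75903670e-01]]), 't': array([-0.06781172,  0.58840361,  0.97882656])}
wrist {'fov_y': 59.09495765540437, 'cx': 326.9058114291268, 'cy': 241.36966187880938, 'tool_from_camera': array([[-5.97537329e-05, -2.82406750e-01,  9.59294754e-01,
        -1.34145831e-01],
       [ 3.14276469e-04, -9.59294713e-01, -2.82406718e-01,
         7.17033324e-02],
       [ 9.99999949e-01,  2.84608913e-04,  1.46075236e-04,
        -3.26143947e-04],
       [ 0.00000000e+00,  0.00000000e+00,  0.00000000e+00,
         1.00000000e+00]])}
```

View pics/scene0.png

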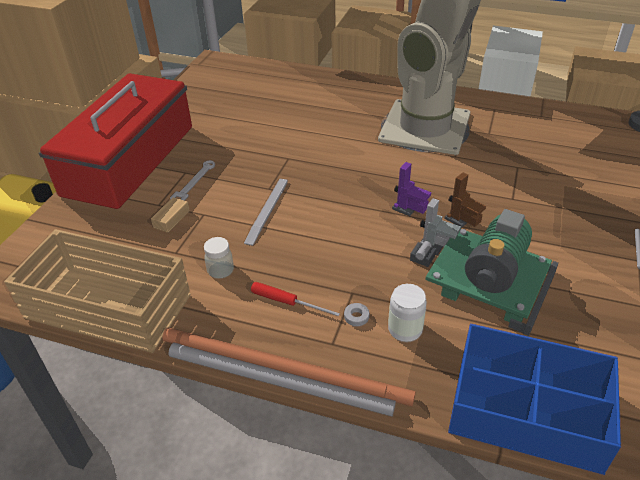

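View pics/top0.png

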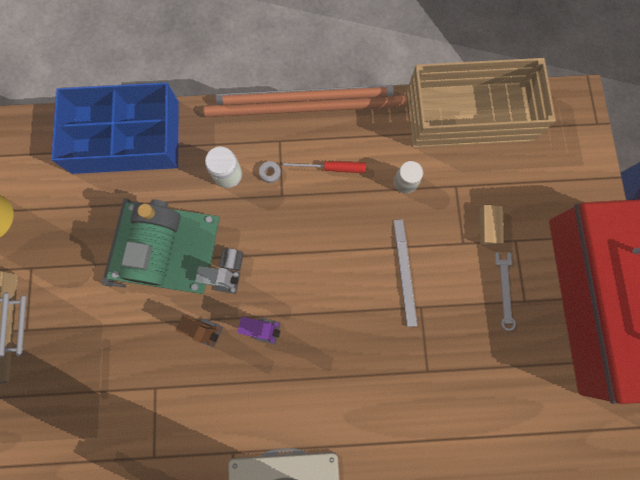

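View pics/wrist0.png

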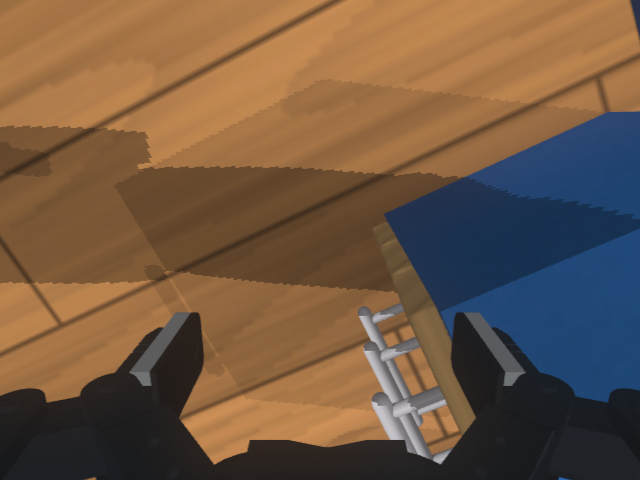

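```bash
python3 - <<'E'
import cv2
t=cv2.imread('pics/top0.png'); s=cv2.imread('pics/scene0.png')
cv2.imwrite('pics/topc.png',cv2.resize(t[190:350,90:290],None,fx=4,fy=3.75*1.0667,interpolation=cv2.INTER_CUBIC)[:600])
cv2.imwrite('pics/scenec.png',cv2.resize(s[150:330,380:580],None,fx=3.3,fy=3.3,interpolation=cv2.INTER_CUBIC))
E
```

```text
(no output)
```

View pics/topc.png

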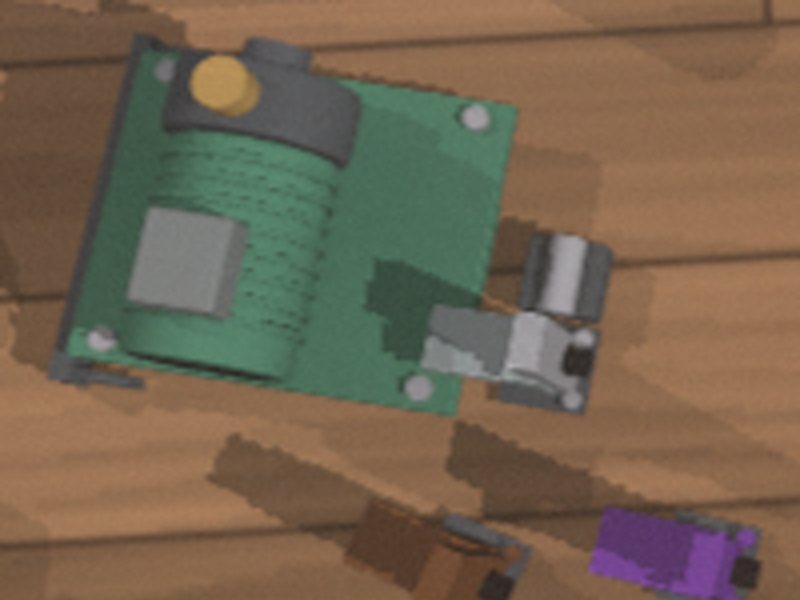

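View pics/scenec.png

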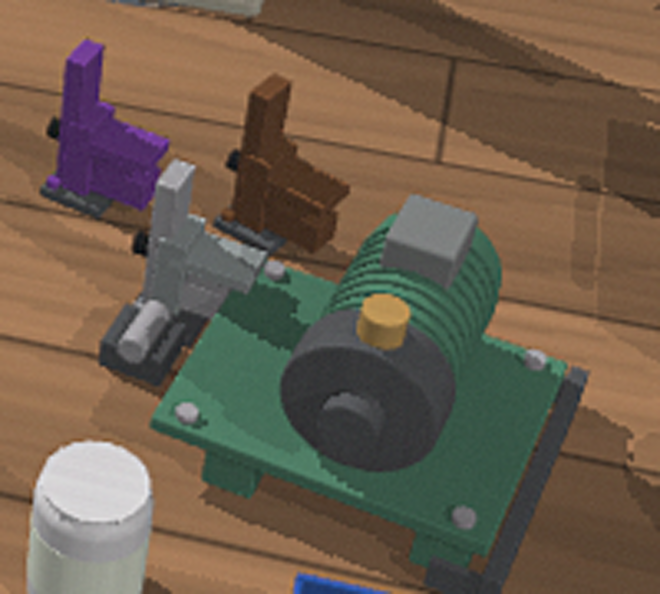

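```bash
cat > h.py <<'E'
import numpy as np, cv2
from scipy.spatial.transform import Rotation as Rn
from workcell import get_obs, camera, workorder, manip
def ray(c,u,v):
    f=240/np.tan(np.radians(c["fov_y"]/2))
    d=np.array([(u-c["cx"])/f,(v-c["cy"])/f,1.0])
    if "R" in c: return -c["R"].T@c["t"], c["R"].T@d
    T=c["tool_from_camera"]; p,R=c["pose"]
    return p+R@T[:3,3], R@(T[:3,:3]@d)
def pl(c,u,v,z):
    o,d=ray(c,u,v); return o+d*(z-o[2])/d[2]
def proj(c,X):
    f=240/np.tan(np.radians(c["fov_y"]/2))
    if "R" in c: x=c["R"]@X+c["t"]
    else:
        T=c["tool_from_camera"]; p,R=c["pose"]; x=T[:3,:3].T@(R.T@(np.asarray(X)-p)-T[:3,3])
    return np.array([c["cx"]+f*x[0]/x[2], c["cy"]+f*x[1]/x[2]])
def wristcam():
    o=get_obs(); c=camera("wrist"); c["pose"]=(np.array(o["position"]),Rn.from_quat(o["ee_rot"]).as_matrix()); return c
E
python3 - <<'E'
from h import *
c=camera("top")
for n,u,v in [("fA",219.2,216.8),("fB",203.8,293.3),("rA",125,202.5),("rB",107,279)]:
    print(n,pl(c,u,v,.044).round(4))
# fulcrum ridge ends (crop 570,237),(562,312)
for u,v in [(570,237),(562,312)]: print("ridge",pl(c,90+u/4,190+v/4,.034).round(4))
img=c["img"]; sub=img[200:345,380:430].astype(int)
sat=sub.max(2)-sub.min(2); m=((sat<40)&(sub.min(2)>90)).astype(np.uint8)
n,l,st,ce=cv2.connectedComponentsWithStats(m); k=1+st[1:,4].argmax(); print(st[k])
ys,xs=np.where(l==k); r=cv2.minAreaRect(np.c_[xs+380,ys+200].astype(np.float32)); print(r)
b=cv2.boxPoints(r); W=np.array([pl(c,u,v,.006) for u,v in b]); print(b,W.round(4), [np.linalg.norm(W[i]-W[i-1]) for i in range(4)])
cv2.imwrite('pics/barc.png',cv2.resize(img[205:340,375:440],None,fx=4,fy=4,interpolation=cv2.INTER_CUBIC))
E
```

```text
fA [0.6383 0.1206 0.044 ]
fB [0.4654 0.1566 0.044 ]
rA [0.6847 0.3374 0.044 ]
rB [0.5093 0.3715 0.044 ]
ridge [0.5629 0.0932 0.034 ]
ridge [0.52   0.0985 0.034 ]
[  13   19   25  108 1112]
((405.0677185058594, 272.75762939453125), (108.44031524658203, 10.507015228271484), 82.40535736083984)
[[392.69437 219.70743]
 [403.10922 218.31876]
 [417.44107 325.80783]
 [407.0262  327.1965 ]] [[ 0.6184 -0.283   0.006 ]
 [ 0.6204 -0.308   0.006 ]
 [ 0.3689 -0.3161  0.006 ]
 [ 0.3672 -0.2923  0.006 ]] [np.float64(0.25137435145131826), np.float64(0.02510657569643732), np.float64(0.2515947051976195), np.float64(0.02386621793166723)]
```

View pics/barc.png

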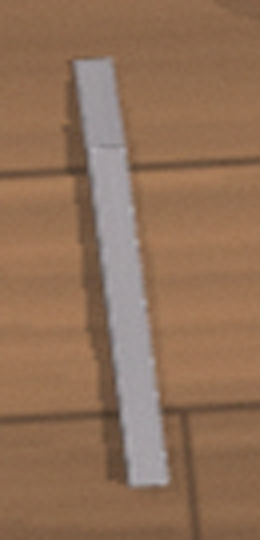

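```bash
cat >> h.py <<'E'
def to(p,bardir,full=False):
    """needed tool-frame shift & turn so TCP at p and tool y along +-bardir (deg)"""
    o=get_obs(); R=Rn.from_quat(o["ee_rot"]).as_matrix(); P=np.array(o["position"])
    d=np.array(p)-P; b=np.array([np.cos(np.radians(bardir)),np.sin(np.radians(bardir)),0])
    s=R.T@d; bl=R.T@b; a=np.arctan2(bl[2],bl[1])
    alts=[((a+k*np.pi)+np.pi)%(2*np.pi)-np.pi for k in (0,1)]
    print("clock",round(o["clock"],2),"TCP",P.round(4),"xaxis",R[:,0].round(3),"yaxis",R[:,1].round(3),"F",np.round(o["ft_force"],2),"T",np.round(o["torque"],2),"w",round(o["grip_width"],3))
    print("q",np.round(o["joint_pos"],3))
    print("tool shift",s.round(4),"turn options rad",np.round(alts,3))
E
python3 - <<'E'
from h import *
b=np.radians(1.9); mid=np.array([.4937,-.2998]); g=mid-0.095*np.array([np.cos(b),np.sin(b)])
print(g); to([g[0],g[1],0.12],1.9)
c=camera("top"); print("purple",pl(c,260,325,.06),"jar",pl(c,408,175,.06),"brown",pl(c,205,330,.06))
E
```

```text
[ 0.39875223 -0.30294974]
clock 0.2 TCP [0.2677 0.5645 0.2388] xaxis [-0.    -0.001 -1.   ] yaxis [-0.904  0.428 -0.   ] F [0.33 0.33 0.15] T [ 0.02 -0.02 -0.01] w 1.005
q [-1.151  0.333 -0.065  1.461  0.022  1.35  -0.089]
tool shift [ 0.1195 -0.4901 -0.7276] turn options rad [ 2.666 -0.476]
purple [0.38904386 0.03264636 0.06      ] jar [ 0.70915519 -0.31812679  0.06      ] brown [0.38518052 0.15053507 0.06      ]
```

Emit:
play_rows(increments="-0.002 -0.026 -0.026 0;-0.002 -0.026 -0.026 0;-0.002 -0.026 -0.026 0;-0.002 -0.026 -0.026 0;-0.002 -0.026 -0.026 0;-0.002 -0.026 -0.026 0;-0.002 -0.026 -0.026 0;-0.002 -0.026 -0.026 0;-0.002 -0.026 -0.026 0;-0.002 -0.026 -0.026 0;-0.002 -0.026 -0.026 0;-0.002 -0.026 -0.026 0", hand=-1, squeeze=20)

```text
clock: 1.45
position: [0.4181, 0.1369, 0.2617]
ee_rot: [-0.38, 0.596, 0.381, 0.595]
ft_force: [-0.2, 0.6, 0.7]
grip_width: 0.996
```

```bash
python3 - <<'E'
from h import *
to([.3988,-.303,.12],1.9)
E
```

```text
clock 1.45 TCP [0.4181 0.1369 0.2617] xaxis [-0.002  0.001 -1.   ] yaxis [-0.907  0.421  0.003] F [-0.19  0.58  0.71] T [ 0.08 -0.07  0.03] w 0.996
q [-0.712 -0.109  0.274  1.895  0.028  1.353  0.691]
tool shift [ 0.1414 -0.1678 -0.4072] turn options rad [ 2.674 -0.467]
```

Emit:
play_rows(increments="0 -0.015 -0.037 0;0 -0.015 -0.037 0;0 -0.015 -0.037 0;0 -0.015 -0.037 0.1;0 -0.018 -0.034 0.1;0 -0.022 -0.032 0.12;0 -0.025 -0.03 0.12;0 -0.028 -0.027 0.14;0 -0.032 -0.024 0.14;0 -0.034 -0.02 0.14;0 -0.036 -0.015 0.14;0 0 0 0.14;0 0 0 0.14;0 0 0 0.14;0 0 0 0.14;0 0 0 0.14;0 0 0 0.14;0 0 0 0.14;0 0 0 0.14;0 0 0 0.14")

```text
clock: 3.45
position: [0.3785, -0.3197, 0.2625]
ee_rot: [0.407, 0.578, -0.404, 0.58]
ft_force: [0.3, -0.1, 0.2]
grip_width: 0.999
```

```bash
python3 - <<'E'
from h import *
to([.3988,-.303,.12],1.9)
E
```

```text
clock 3.45 TCP [ 0.3785 -0.3197  0.2625] xaxis [ 0.005  0.002 -1.   ] yaxis [0.94  0.341 0.005] F [ 0.27 -0.08  0.23] T [-0.   -0.01 -0.  ] w 0.999
q [-0.222 -0.003  0.848  1.798 -0.002  1.343 -0.597]
tool shift [ 0.1426  0.0241 -0.0087] turn options rad [ 0.315 -2.827]
```

Emit:
play_rows(increments="0.02 0.006 -0.004 0.1;0.02 0.006 -0.004 0.1;0.02 0.006 0 0.1;0.02 0.005 0 0.03;0.02 0 0 0;0.02 0 0 0")

```text
clock: 4.05
position: [0.4019, -0.3077, 0.1415]
ee_rot: [0.504, 0.497, -0.497, 0.502]
ft_force: [0.5, -0.4, -0.1]
grip_width: 1.005
```

```bash
python3 - <<'E'
from h import *
to([.3988,-.303,.0095],1.9)
c=wristcam(); cv2.imwrite('pics/w1.png',c["img"])
t=camera("top"); 
for n,X in [("g",[.3988,-.303,.009]),("tip",[.6194,-.2955,.003]),("blunt",[.368,-.304,.009])]: print(n,proj(c,X))
E
```

```text
clock 4.05 TCP [ 0.4019 -0.3077  0.1415] xaxis [ 0.013  0.001 -1.   ] yaxis [ 1.    -0.002  0.012] F [ 0.46 -0.39 -0.09] T [ 0.08 -0.02  0.01] w 1.005
q [-0.197  0.178  0.845  1.937 -0.16   1.082 -0.859]
tool shift [ 0.132  -0.0047 -0.0045] turn options rad [-0.035  3.106]
g [319.50057157 238.4161525 ]
tip [ 302.75429638 -167.7410834 ]
blunt [321.28144464 282.43076446]
```

View pics/w1.png

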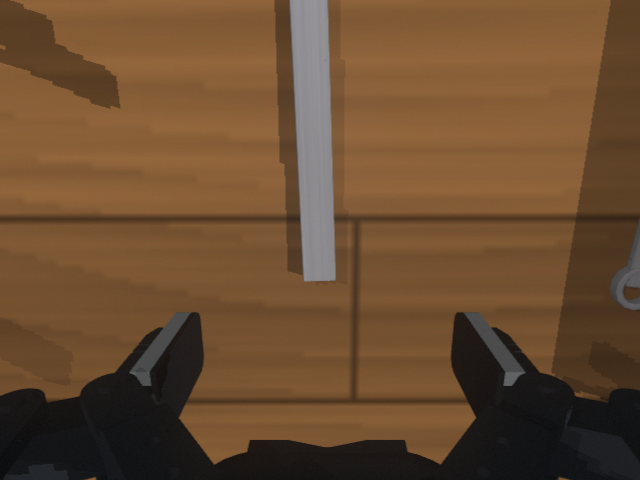

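Emit:
play_rows(increments="0.02 -0.003 -0.003 -0.035;0.02 -0.002 -0.002 0;0.02 0 0 0;0.02 0 0 0;0.02 0 0 0;0.016 0 0 0")

```text
clock: 4.75
position: [0.4014, -0.3037, 0.0284]
ee_rot: [0.495, 0.504, -0.486, 0.514]
ft_force: [1.0, -0.2, -0.4]
grip_width: 1.0
```

```bash
python3 - <<'E'
from h import *
to([.3988,-.303,.0095],1.9)
c=wristcam(); cv2.imwrite('pics/w2.png',c["img"])
E
```

```text
clock 4.75 TCP [ 0.4014 -0.3037  0.0284] xaxis [ 0.019 -0.    -1.   ] yaxis [0.999 0.036 0.019] F [ 0.95 -0.19 -0.43] T [ 0.03 -0.06 -0.01] w 1.0
q [-0.095  0.367  0.755  2.035 -0.349  0.849 -0.677]
tool shift [ 0.0188 -0.003  -0.0008] turn options rad [ 3.000e-03 -3.139e+00]
```

View pics/w2.png

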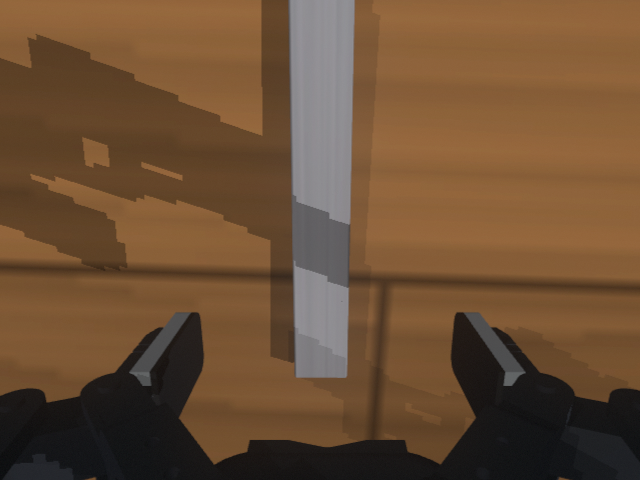

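Emit:
play_rows(increments="0.009 -0.002 -0.001 0;0.008 -0.001 0 0;0.004 0 0 0;0 0 0 0")

```text
clock: 5.2
position: [0.3993, -0.3026, 0.0067]
ee_rot: [0.495, 0.504, -0.486, 0.514]
ft_force: [0.2, -1.1, -0.0]
grip_width: 1.004
```

Emit:
play_rows(increments="0 0 0 0;0 0 0 0;0 0 0 0;0 0 0 0;0 0 0 0;0 0 0 0;0 0 0 0;0 0 0 0", hand=1, squeeze=20)

```text
clock: 6.0
position: [0.4004, -0.303, 0.0084]
ee_rot: [0.496, 0.504, -0.485, 0.515]
ft_force: [0.4, 0.2, -0.4]
grip_width: 0.252
```

```bash
python3 - <<'E'
from h import *
to([.3988,-.303,.0095],1.9)
c=wristcam(); cv2.imwrite('pics/w3.png',c["img"])
E
```

```text
clock 6.0 TCP [ 0.4004 -0.303   0.0084] xaxis [ 0.021 -0.001 -1.   ] yaxis [0.999 0.037 0.021] F [ 0.35  0.23 -0.4 ] T [-0.01  0.04  0.11] w 0.252
q [-0.071  0.401  0.731  2.048 -0.386  0.807 -0.645]
tool shift [-0.0011 -0.0016 -0.0001] turn options rad [ 0.004 -3.137]
```

View pics/w3.png

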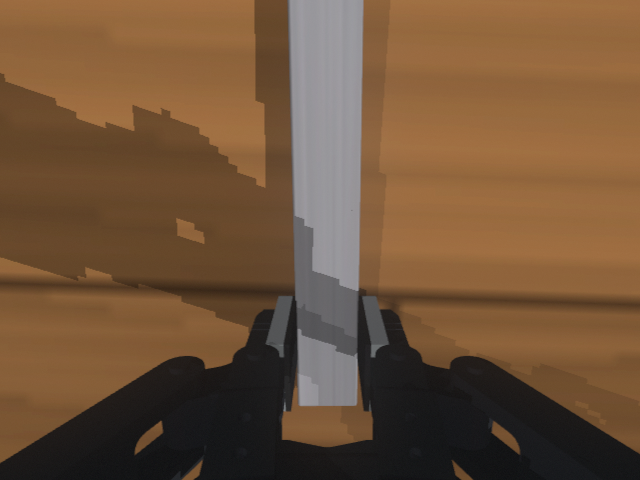

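Emit:
play_rows(increments="-0.015 0 0 0;-0.015 0 0 0;-0.015 0 0 0;-0.015 0 0 0;-0.015 0 0 0;0 0 0 0")

```text
clock: 6.65
position: [0.3974, -0.3033, 0.0905]
ee_rot: [0.496, 0.503, -0.486, 0.514]
ft_force: [-0.5, -0.0, -3.0]
grip_width: 0.252
```

```bash
python3 - <<'E'
from h import *
to([.3988,-.303,.0095],1.9)
c=wristcam(); cv2.imwrite('pics/w4.png',c["img"])
c=camera("scene"); cv2.imwrite('pics/s4.png',cv2.resize(c["img"][100:300,200:360],None,fx=3,fy=3))
E
```

```text
clock 6.65 TCP [ 0.3974 -0.3033  0.0905] xaxis [ 0.021 -0.    -1.   ] yaxis [0.999 0.035 0.021] F [-0.49 -0.   -3.04] T [-0.08  0.24 -0.05] w 0.252
q [-0.168  0.242  0.824  2.005 -0.23   0.967 -0.765]
tool shift [ 0.081  -0.0003 -0.0003] turn options rad [ 2.000e-03 -3.139e+00]
```

View pics/w4.png

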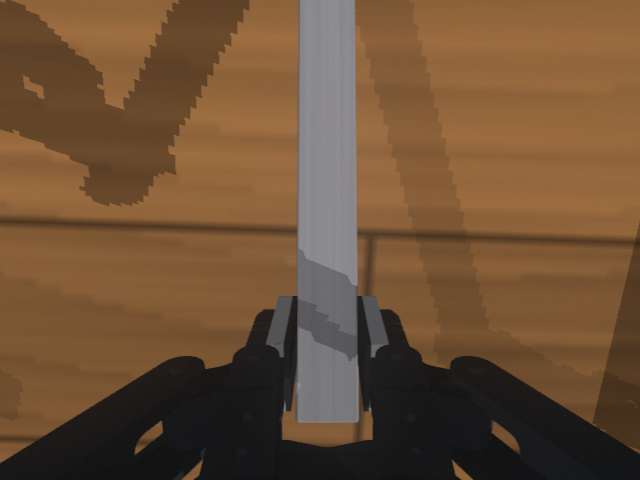

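View pics/s4.png

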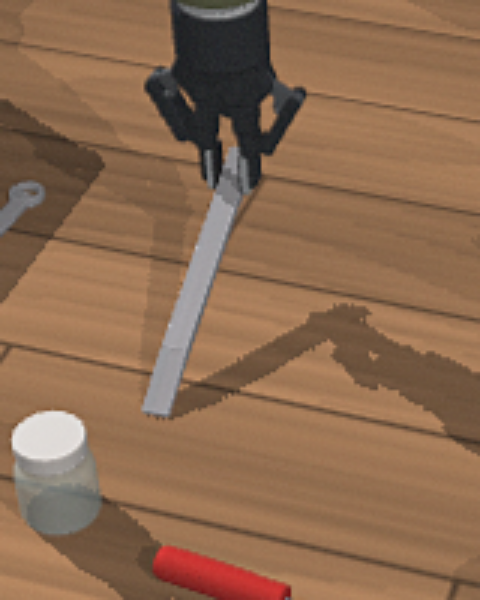

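```bash
cat >> h.py <<'E'
def vplane(c,u,v,p,deg):
    o,d=ray(c,u,v); n=np.array([-np.sin(np.radians(deg)),np.cos(np.radians(deg)),0])
    return o+d*(n@(np.array(p)-o))/(n@d)
E
python3 - <<'E'
from h import *
c=camera("scene")
print(vplane(c,200+155/3,100+411/3,[.3974,-.3033,0],2.0))
print(vplane(c,200+236/3,100+150/3,[.3974,-.3033,0],2.0))
E
```

```text
[ 0.59494195 -0.29640168  0.00146856]
[ 0.38159588 -0.30385189  0.10621123]
```

Emit:
play_rows(increments="0 0 0 0;0 0 0 0;0 0 0 0;-0.01 0 0 0;-0.015 0 0 0;-0.02 0 0 0;-0.02 0 0 0;-0.02 0 0 0;-0.02 0 0 0;-0.02 0 0 0;-0.015 0 0 0;-0.005 0 0 0", squeeze=100)

```text
clock: 8.0
position: [0.3888, -0.3017, 0.2377]
ee_rot: [0.494, 0.508, -0.49, 0.508]
ft_force: [0.1, -0.4, -3.3]
grip_width: 0.216
```

Emit:
play_rows(increments="0 0.008 -0.014 0;0 0.015 -0.028 0;0 0.015 -0.028 0;0 0.015 -0.028 0;0 0.015 -0.028 0;0 0.015 -0.028 0;0 0.015 -0.028 0;0 0.01 -0.018 0;0 0 0 -0.06;0 0 0 -0.1;0 0 0 -0.1;0 0 0 -0.1;0 0 0 -0.1;0 0 0 -0.1;0 0 0 -0.1;0 0 0 -0.1;0 0 0 -0.1;0 0 0 -0.1;0 0 0 -0.1;0 0 0 -0.1")

```text
clock: 10.0
position: [0.4831, -0.0914, 0.2284]
ee_rot: [0.116, 0.706, -0.12, 0.689]
ft_force: [0.9, -1.2, -3.7]
grip_width: 0.216
```

```bash
python3 - <<'E'
from h import *
to([.5074,-.0722,.25],78.1)
c=camera("scene"); cv2.imwrite('pics/s5.png',c["img"])
E
```

```text
clock 10.0 TCP [ 0.4831 -0.0914  0.2284] xaxis [-0.025 -0.001 -1.   ] yaxis [ 0.33   0.944 -0.009] F [ 0.91 -1.2  -3.72] T [-0.22  0.01  0.07] w 0.216
q [-0.469  0.048  0.585  1.828 -0.023  1.298 -0.215]
tool shift [-0.0222  0.026   0.0161] turn options rad [-0.129  3.013]
```

View pics/s5.png

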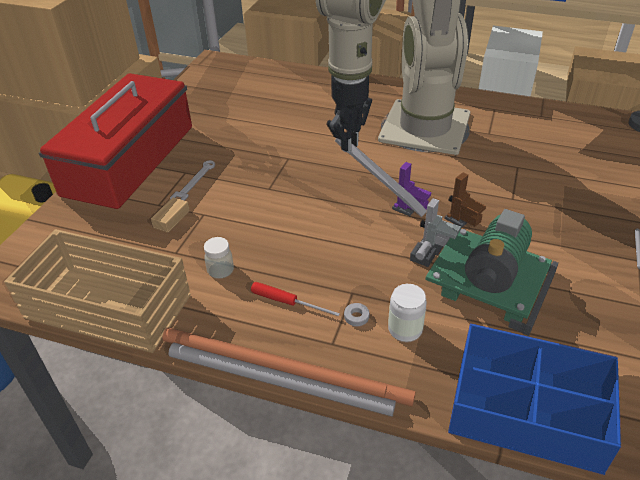

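Emit:
play_rows(increments="-0.005 0 0.008 -0.07;0 0.005 0.008 -0.06;0 0.005 0 0;0 0 0 0")

```text
clock: 10.45
position: [0.4995, -0.0866, 0.2313]
ee_rot: [0.07, 0.713, -0.074, 0.693]
ft_force: [0.2, -0.2, -3.7]
grip_width: 0.215
```

```bash
python3 - <<'E'
from h import *
to([.5074,-.0722,.25],78.1)
c=camera("scene"); cv2.imwrite('pics/s6.png',cv2.resize(c["img"][120:300,320:520],None,fx=3.3,fy=3.3,interpolation=cv2.INTER_CUBIC))
c=camera("top"); cv2.imwrite('pics/t6.png',cv2.resize(c["img"][190:340,180:340],None,fx=4,fy=4,interpolation=cv2.INTER_CUBIC))
c=wristcam(); cv2.imwrite('pics/w6.png',c["img"]); np.save('w6.npy',np.array([c["pose"][0]])); np.save('w6R.npy',c["pose"][1])
E
```

```text
clock 10.45 TCP [ 0.4995 -0.0866  0.2313] xaxis [-0.029 -0.003 -1.   ] yaxis [ 0.203  0.979 -0.009] F [ 0.22 -0.24 -3.69] T [-0.3   0.05 -0.01] w 0.215
q [-0.464  0.091  0.581  1.784 -0.045  1.31  -0.077]
tool shift [-0.0189  0.0155  0.0043] turn options rad [ 3.000e-03 -3.139e+00]
```

View pics/s6.png

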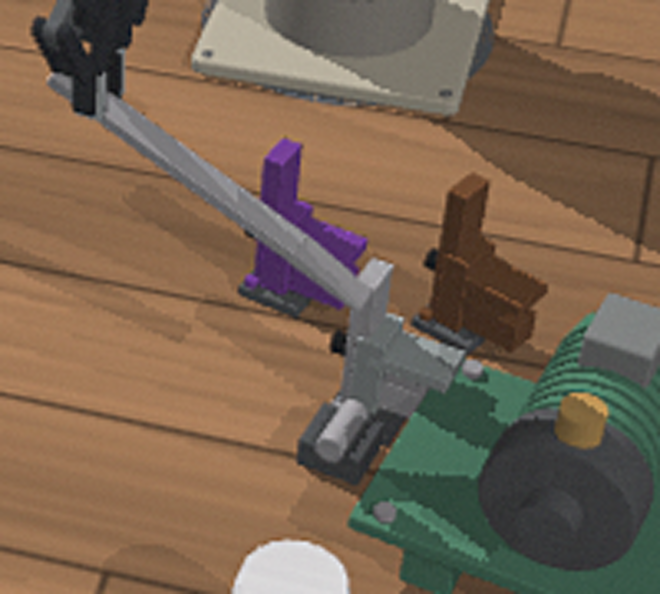

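View pics/t6.png

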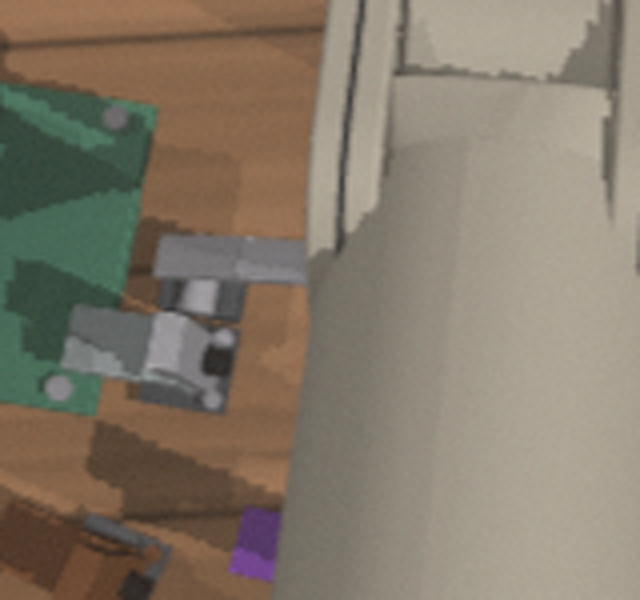

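View pics/w6.png

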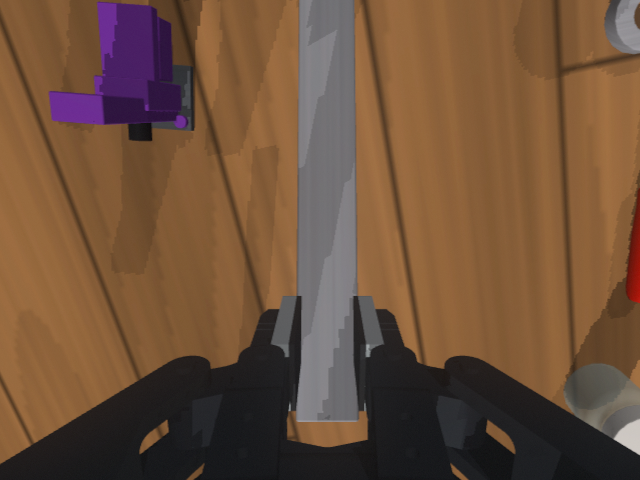

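```bash
cat >> h.py <<'E'
def tri(obs):
    A=np.zeros((3,3));b=np.zeros(3);L=[]
    for c,u,v in obs:
        o,d=ray(c,u,v); d=d/np.linalg.norm(d); M=np.eye(3)-np.outer(d,d); A+=M;b+=M@o; L.append((o,d))
    X=np.linalg.solve(A,b); return X,[np.linalg.norm((np.eye(3)-np.outer(d,d))@(X-o)) for o,d in L]
E
python3 - <<'E'
from h import *
t=camera("top"); s=camera("scene")
print("tip",tri([(t,219.25,254.25),(s,429.7,208.5)]))
print("fA",tri([(t,219.2,216.8),(s,426.1,278.8)]))
# ridge end (machine -y): top crop4(570,237) ; scene crop3.3 (130,348) end top approx
print("ridge end A",tri([(t,90+570/4,190+237/4),(s,380+130/3.3,150+336/3.3)]))
cv2.imwrite('pics/s6b.png',cv2.resize(s["img"][220:290,400:480],None,fx=8,fy=8,interpolation=cv2.INTER_CUBIC))
E
```

```text
tip (array([0.53367052, 0.10252426, 0.13747308]), [np.float64(0.00021337699729895648), np.float64(0.00021337699729902164)])
fA (array([0.64064339, 0.12395929, 0.03452011]), [np.float64(0.0014381038367286244), np.float64(0.0014381038367286202)])
ridge end A (array([0.56275474, 0.09420023, 0.03369743]), [np.float64(0.0009565598900320692), np.float64(0.0009565598900320732)])
```

View pics/s6b.png

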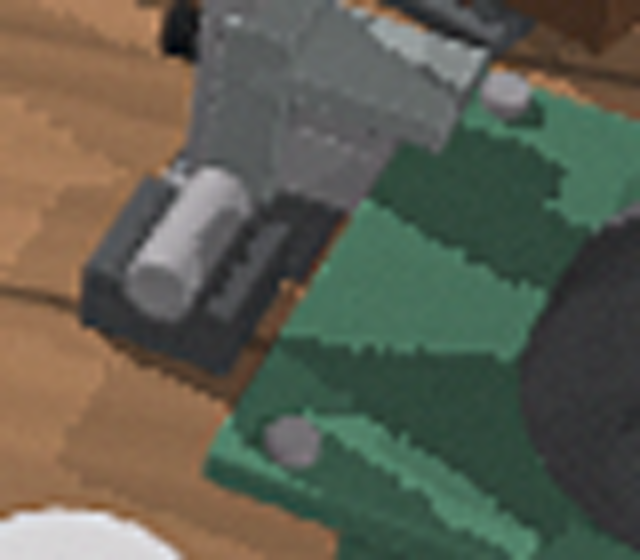

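Emit:
play_rows(increments="0.01 0.004 0.002 0.02;0.015 0.004 0.002 0;0.015 0.004 0.002 0;0.015 0.004 0.002 0;0.01 0.002 0 0;0 0 0 0")

```text
clock: 11.3
position: [0.5093, -0.0704, 0.1615]
ee_rot: [0.08, 0.712, -0.084, 0.693]
ft_force: [0.1, -0.7, -2.7]
grip_width: 0.215
```

```bash
python3 - <<'E'
from h import *
to([.5074,-.0722,.25],78.1)
c=camera("scene"); cv2.imwrite('pics/s7.png',cv2.resize(c["img"][190:290,380:500],None,fx=6,fy=6,interpolation=cv2.INTER_CUBIC))
c=camera("top"); cv2.imwrite('pics/t7.png',cv2.resize(c["img"][210:310,190:290],None,fx=6,fy=6,interpolation=cv2.INTER_CUBIC))
E
```

```text
clock 11.3 TCP [ 0.5093 -0.0704  0.1615] xaxis [-0.028 -0.002 -1.   ] yaxis [ 0.23   0.973 -0.008] F [ 0.14 -0.68 -2.75] T [-0.24 -0.01  0.06] w 0.215
q [-0.465  0.177  0.569  1.856 -0.099  1.165 -0.095]
tool shift [-0.0884 -0.0029 -0.0038] turn options rad [-0.025  3.117]
```

View pics/s7.png

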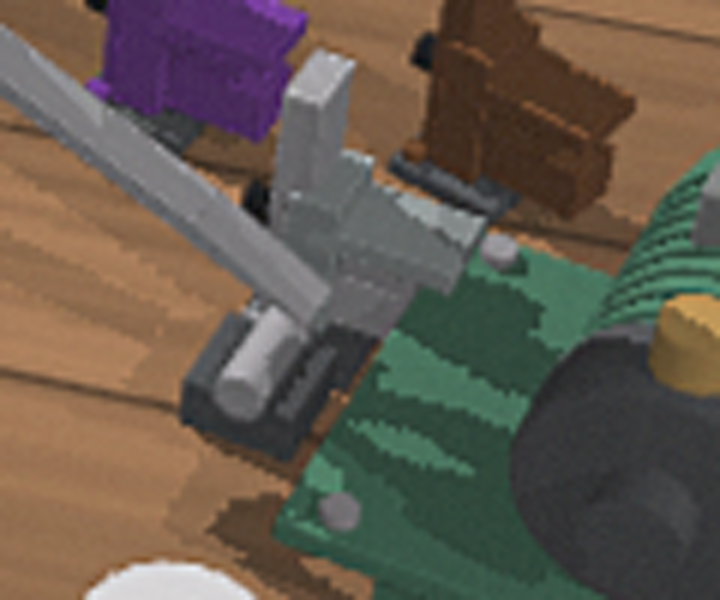

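View pics/t7.png

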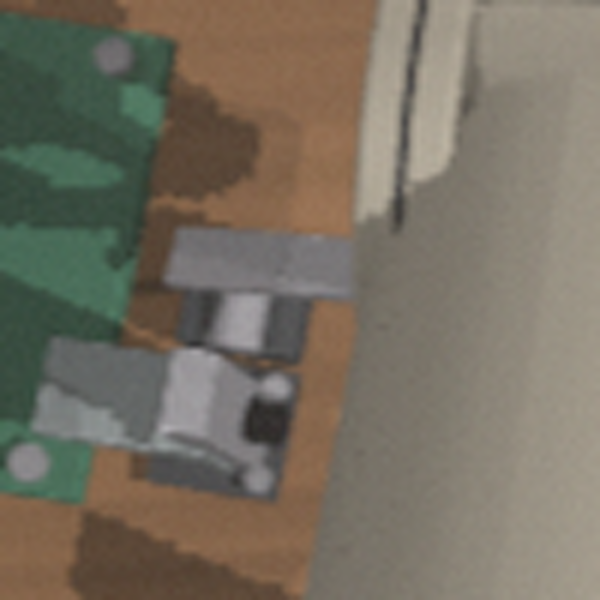

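```bash
cat >> h.py <<'E'
HD=78.0; mx=np.array([np.cos(np.radians(HD)),np.sin(np.radians(HD)),0]); my=np.array([-mx[1],mx[0],0])
RM=np.array([.5415,.0958,0])
def loc(X): d=np.asarray(X)-RM; return np.array([d@mx,d@my,d[2]])
E
python3 - <<'E'
from h import *
t=camera("top"); s=camera("scene"); o=get_obs()
X,e=tri([(t,218.3,253.0),(s,432.5,241.7)]); print(X,e,"rel ridge",loc(X),"tcp",loc(o["position"]))
# refine edge corners, ridge
for nm,u,v in [("fA",190+174/6,210+37/6),("fB",190+86/6,210+503/6)]: 
    p=pl(t,u,v,.044); print(nm,p,loc(p))
for u,v in [(190+245/6,210+293/6),(190+237/6,210+352/6)]: p=pl(t,u,v,.034); print("ridge",p,loc(p))
p=pl(s,380+278/6,190+528/6,.044); print("fA scene",p,loc(p))
p=pl(s,380+240/6,190+370/6,.034); print("ridgeA scene",p,loc(p))
E
```

```text
[0.55097314 0.11983175 0.06091829] [np.float64(0.0003309739465893884), np.float64(0.00033097394658939343)] rel ridge [ 0.02547617 -0.00426965  0.06091829] tcp [-0.16957234 -0.00447685  0.16384276]
fA [0.63987657 0.12108248 0.044     ] [ 0.04518364 -0.09097028  0.044     ]
fB [0.46413353 0.15538063 0.044     ] [0.04219326 0.08806334 0.044     ]
ridge [0.54097892 0.09735945 0.034     ] [0.00141704 0.00083392 0.034     ]
ridge [0.51865062 0.10073383 0.034     ] [7.53564451e-05 2.33758648e-02 3.40000000e-02]
fA scene [0.64689041 0.1262376  0.044     ] [ 0.05168436 -0.09675904  0.044     ]
ridgeA scene [0.56186036 0.09633285 0.034     ] [ 0.00475436 -0.01980465  0.034     ]
```

Emit:
play_rows(increments="0.012 0 -0.001 0;0.01 0 -0.001 0;0.008 0 0 0;0.004 0 0 0;0 0 0 0;0 0 0 0")

```text
clock: 12.1
position: [0.508, -0.071, 0.1278]
ee_rot: [0.081, 0.71, -0.084, 0.694]
ft_force: [-0.0, 0.0, -3.9]
grip_width: 0.218
```

```bash
python3 - <<'E'
from h import *
to([.5074,-.0722,.25],78.0)
c=camera("scene"); cv2.imwrite('pics/s8.png',cv2.resize(c["img"][190:290,380:500],None,fx=6,fy=6,interpolation=cv2.INTER_CUBIC))
c=camera("top"); cv2.imwrite('pics/t8.png',cv2.resize(c["img"][210:310,190:290],None,fx=6,fy=6,interpolation=cv2.INTER_CUBIC))
o=get_obs(); print(o["position"],loc(o["position"]),o["ft_force"])
E
```

```text
clock 12.1 TCP [ 0.508  -0.071   0.1278] xaxis [-0.022 -0.001 -1.   ] yaxis [ 0.231  0.973 -0.006] F [-0.03  0.   -3.93] T [-0.28 -0.03 -0.03] w 0.218
q [-0.455  0.212  0.564  1.898 -0.124  1.089 -0.075]
tool shift [-0.1222 -0.0021 -0.0029] turn options rad [-0.024  3.117]
[ 0.50809465 -0.0709518   0.12798166] [-0.17005324 -0.00199429  0.12798166] [ 0.92832164 -0.55403069 -3.91746574]
```

View pics/s8.png

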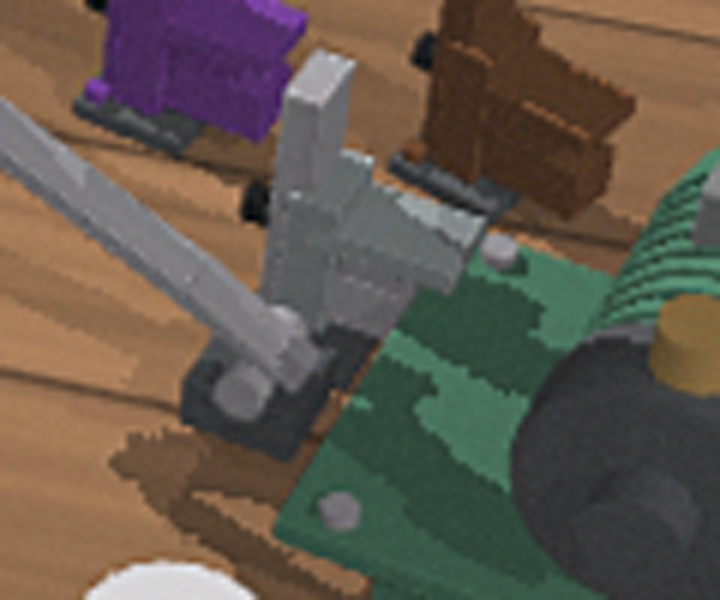

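View pics/t8.png

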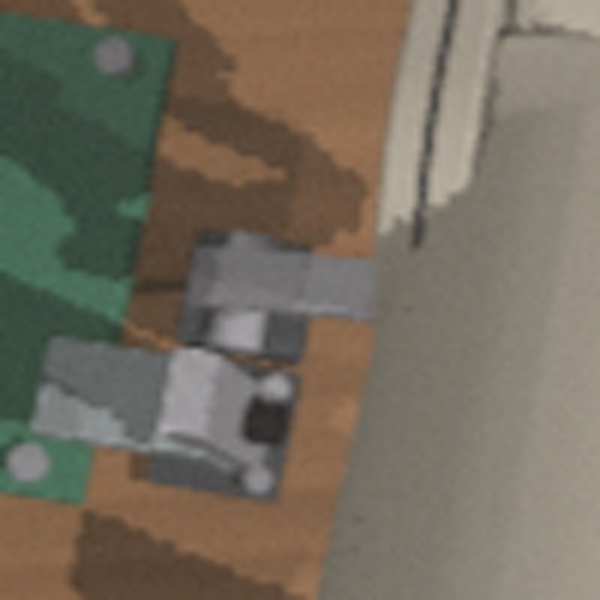

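```bash
python3 - <<'E'
from h import *
t=camera("top"); s=camera("scene"); o=get_obs()
X,e=tri([(t,190+191/6,210+275/6),(s,380+307/6,190+371/6)]); print(X,e,"rel ridge",loc(X),"tcp",loc(o["position"]))
E
```

```text
[0.54988278 0.11912185 0.02887749] [np.float64(0.0004615918664691638), np.float64(0.0004615918664690981)] rel ridge [ 0.02455509 -0.00335071  0.02887749] tcp [-0.17003723 -0.00209435  0.12811339]
```

Emit:
play_rows(increments="0 0 0 0;0.004 0 0 0;0.004 0 0 0;0.004 0 0 0;0.003 0 0 0;0 0 0 0", squeeze=20)

```text
clock: 12.9
position: [0.5089, -0.0707, 0.1129]
ee_rot: [0.082, 0.709, -0.083, 0.696]
ft_force: [-0.7, -0.0, 0.5]
grip_width: 0.216
```

```bash
python3 - <<'E'
from h import *
to([.5074,-.0722,.25],78.0)
c=camera("scene"); cv2.imwrite('pics/s9.png',cv2.resize(c["img"][150:290,330:500],None,fx=4,fy=4,interpolation=cv2.INTER_CUBIC))
c=camera("top"); cv2.imwrite('pics/t9.png',cv2.resize(c["img"][210:310,190:290],None,fx=6,fy=6,interpolation=cv2.INTER_CUBIC))
o=get_obs(); print(o["position"],loc(o["position"]),o["ft_force"])
E
```

```text
clock 12.9 TCP [ 0.5089 -0.0707  0.1129] xaxis [-0.019  0.    -1.   ] yaxis [ 0.231  0.973 -0.004] F [-0.69 -0.02  0.48] T [ 0.32 -0.06  0.04] w 0.216
q [-0.449  0.232  0.56   1.913 -0.139  1.055 -0.063]
tool shift [-0.137  -0.0024 -0.0037] turn options rad [-0.024  3.117]
[ 0.50909628 -0.07058212  0.11326578] [-0.16948339 -0.00289717  0.11326578] [-2.57332985e-01 -1.61536780e-04 -5.30073774e-01]
```

View pics/s9.png

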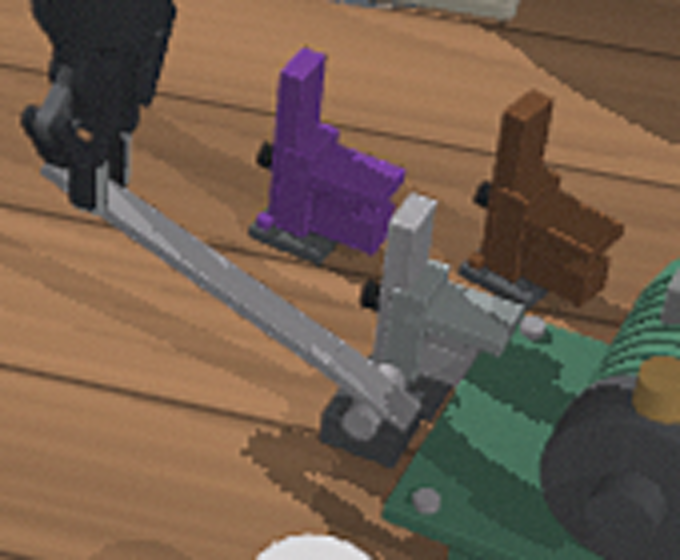

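View pics/t9.png

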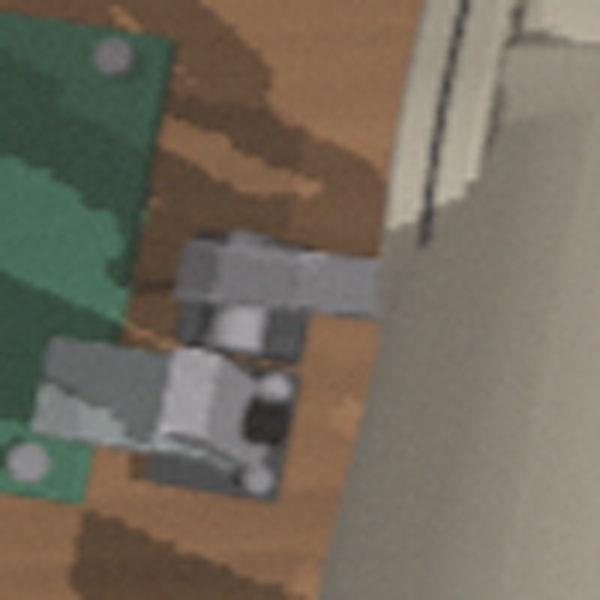

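Emit:
play_rows(increments="0.004 0.01 0 0;0.004 0.01 0 0;0.004 0.01 0 0;0.002 0.005 0 0;0 0 0 0")

```text
clock: 13.5
position: [0.5184, -0.0325, 0.0984]
ee_rot: [0.082, 0.708, -0.082, 0.696]
ft_force: [1.5, -0.8, 0.3]
grip_width: 0.215
```

```bash
python3 - <<'E'
from h import *
to([.5074,-.0722,.25],78.0)
c=camera("scene"); cv2.imwrite('pics/s10.png',cv2.resize(c["img"][150:290,330:500],None,fx=4,fy=4,interpolation=cv2.INTER_CUBIC))
c=camera("top"); cv2.imwrite('pics/t10.png',cv2.resize(c["img"][210:310,190:290],None,fx=6,fy=6,interpolation=cv2.INTER_CUBIC))
o=get_obs(); print(o["position"],loc(o["position"]),o["ft_force"])
E
```

```text
clock 13.5 TCP [ 0.5184 -0.0325  0.0984] xaxis [-0.017  0.001 -1.   ] yaxis [ 0.23   0.973 -0.003] F [ 1.47 -0.84  0.27] T [ 0.1  -0.22 -0.02] w 0.215
q [-0.493  0.262  0.532  1.912 -0.154  1.026 -0.125]
tool shift [-0.1514 -0.0417 -0.0041] turn options rad [-0.023  3.119]
[ 0.51832741 -0.03301375  0.09863823] [-0.13081671 -0.00411567  0.09863823] [ 0.34589122  2.19884188 -1.42956351]
```

View pics/s10.png

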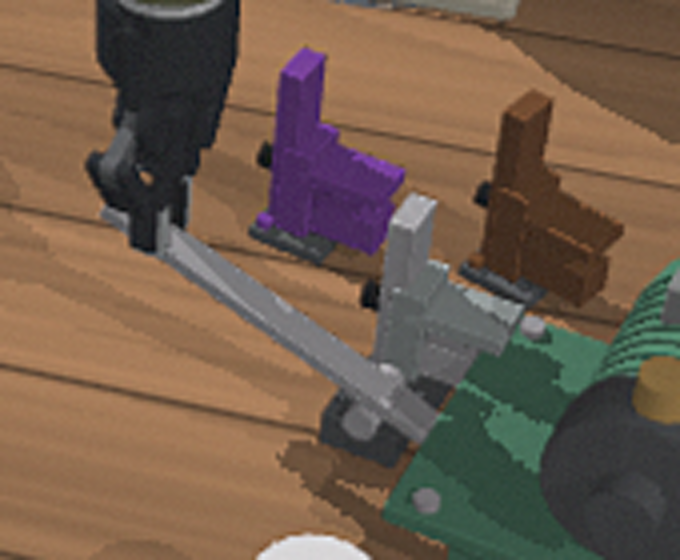

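View pics/t10.png

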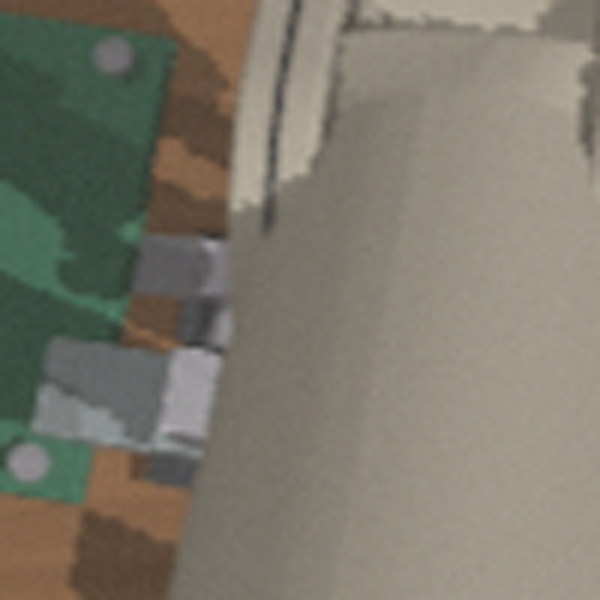

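Emit:
play_rows(increments="0.001 0.003 0 0;0.001 0.003 0 0;0 0 0 0")

```text
clock: 13.9
position: [0.5198, -0.0276, 0.0968]
ee_rot: [0.082, 0.708, -0.083, 0.696]
ft_force: [0.4, 3.0, -2.2]
grip_width: 0.218
```

Emit:
play_rows(increments="0.001 0.003 0 0;0.001 0.003 0 0;0 0 0 0")

```text
clock: 14.2
position: [0.5204, -0.028, 0.0957]
ee_rot: [0.082, 0.708, -0.087, 0.696]
ft_force: [-0.3, 4.1, 0.2]
grip_width: 0.218
```

```bash
python3 - <<'E'
from h import *
for i in range(3):
    o=get_obs(); print(o["clock"],o["position"],loc(o["position"]),o["ft_force"].round(2),o["torque"].round(2))
    c=camera("scene") if i<2 else wristcam()
    cv2.imwrite('pics/s11.png' if i<2 else 'pics/w11.png',cv2.resize(c["img"][150:290,330:500],None,fx=4,fy=4,interpolation=cv2.INTER_CUBIC) if i<2 else c["img"])
E
```

```text
14.2 [ 0.52037442 -0.02797256  0.09568157] [-0.12546009 -0.00506983  0.09568157] [-0.26  4.07  0.23] [1.13 0.03 0.2 ]
14.25 [ 0.52037121 -0.02804219  0.09564954] [-0.12552886 -0.00508116  0.09564954] [-1.32 -2.22  2.57] [-0.08  0.27  0.2 ]
14.3 [ 0.52033353 -0.02805729  0.09556175] [-0.12555147 -0.00504745  0.09556175] [-2.44 -2.55  2.99] [-0.17  0.19  0.21]
```

View pics/s11.png

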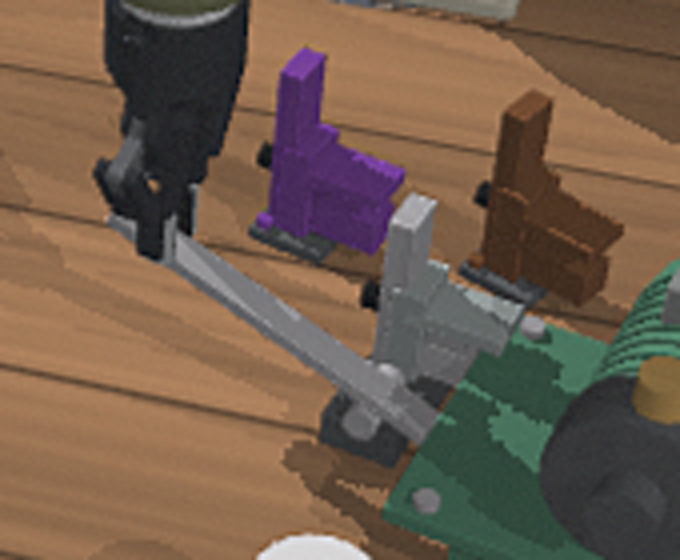

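View pics/w11.png

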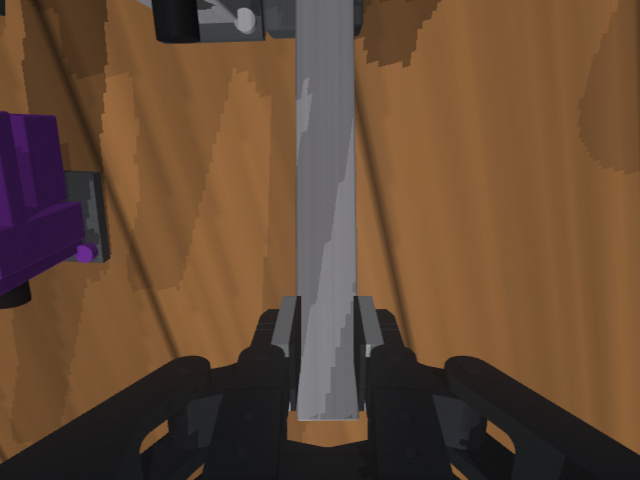

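Emit:
play_rows(increments="0 -0.003 0 0;0 -0.001 0 0;0.002 0 0 0;0.002 0 0 0;0 0 0 0;0 0 0 0")

```text
clock: 14.95
position: [0.52, -0.0308, 0.0916]
ee_rot: [0.082, 0.708, -0.086, 0.697]
ft_force: [0.2, 0.3, 3.4]
grip_width: 0.215
```

Emit:
play_rows(increments="0 0 0 0;0 0 0 0;0 0 0 0;0 0 0 0")

```text
clock: 15.35
position: [0.52, -0.0308, 0.0917]
ee_rot: [0.082, 0.708, -0.086, 0.697]
ft_force: [-1.2, 0.7, 3.5]
grip_width: 0.217
```

Emit:
play_rows(increments="0 0 0 0;0 0 0 0;0 0 0 0;0 0 0 0;0 0 0 0;0 0 0 0", hand=0)

```text
clock: 15.95
position: [0.5193, -0.0316, 0.0908]
ee_rot: [0.081, 0.708, -0.087, 0.696]
ft_force: [-0.5, 0.8, -0.0]
grip_width: 0.497
```

```bash
python3 - <<'E'
from h import *
o=get_obs(); print(o["clock"],o["position"],loc(o["position"]),o["ft_force"].round(2),o["grip_width"])
c=camera("scene"); cv2.imwrite('pics/s12.png',cv2.resize(c["img"][150:290,330:500],None,fx=4,fy=4,interpolation=cv2.INTER_CUBIC))
c=wristcam(); cv2.imwrite('pics/w12.png',c["img"])
E
```

```text
15.95 [ 0.51933207 -0.03156564  0.09076567] [-0.12919137 -0.0047973   0.09076567] [-0.53  0.83 -0.03] 0.4969292147584318
```

View pics/s12.png

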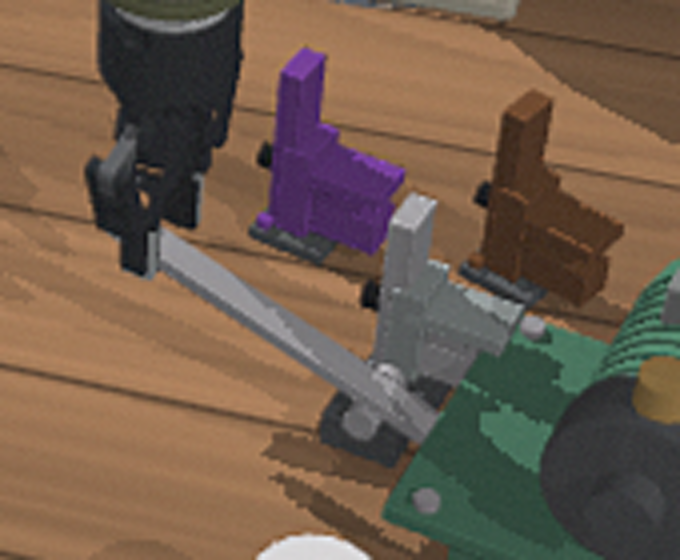

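View pics/w12.png

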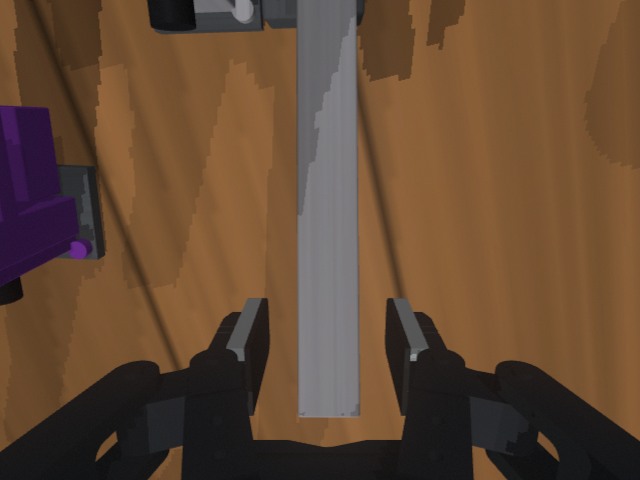

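Emit:
play_rows(increments="-0.02 0 0 0;-0.02 0 0 0;-0.005 0 0 0;0 0 0 0")

```text
clock: 16.45
position: [0.5196, -0.0313, 0.1363]
ee_rot: [0.081, 0.709, -0.087, 0.696]
ft_force: [-0.0, 0.3, -0.3]
grip_width: 0.499
```

Emit:
play_rows(increments="0 0 0 0;0 0 0 0;0 0 0 0;0 0 0 0;0 0 0 0;0 0 0 0;0 0 0 0;0 0 0 0", hand=1, squeeze=40)

```text
clock: 17.25
position: [0.5181, -0.0313, 0.1331]
ee_rot: [0.081, 0.71, -0.087, 0.694]
ft_force: [0.3, -0.9, -0.6]
grip_width: -0.001
```

```bash
python3 - <<'E'
from h import *
o=get_obs(); print(o["clock"],o["position"],loc(o["position"]),o["ft_force"].round(2),o["grip_width"])
c=wristcam(); cv2.imwrite('pics/w13.png',c["img"])
E
```

```text
17.25 [ 0.51808431 -0.03127788  0.13314063] [-0.12916932 -0.00351698  0.13314063] [ 0.27 -0.91 -0.64] -0.0008022004502548648
```

View pics/w13.png

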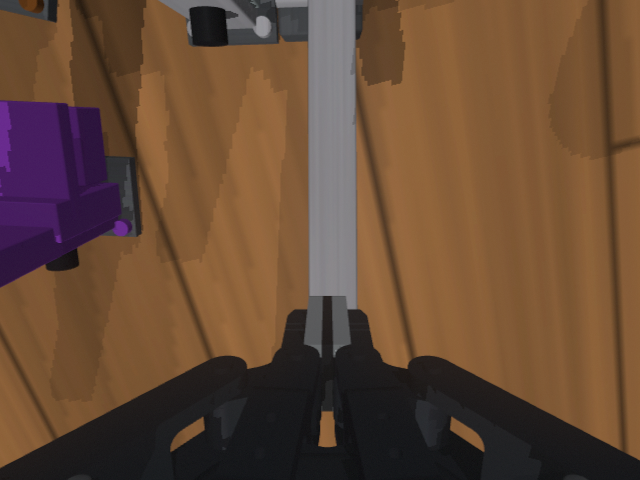

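Emit:
play_rows(increments="0.008 0 0.002 0;0.006 0 0 0;0.004 0 0 0;0 0 0 0")

```text
clock: 17.7
position: [0.5196, -0.0319, 0.1132]
ee_rot: [0.081, 0.71, -0.087, 0.694]
ft_force: [0.0, 0.1, 0.1]
grip_width: -0.003
```

Emit:
play_rows(increments="0.003 0 0 0;0.003 0 0 0;0 0 0 0")

```text
clock: 18.0
position: [0.5194, -0.032, 0.1065]
ee_rot: [0.08, 0.71, -0.087, 0.694]
ft_force: [-0.4, -0.7, 0.6]
grip_width: -0.005
```

Emit:
play_rows(increments="0.002 0 0 0;0.002 0 0 0;0.002 0 0 0")

```text
clock: 18.3
position: [0.5196, -0.0321, 0.1005]
ee_rot: [0.081, 0.71, -0.087, 0.694]
ft_force: [-0.4, -0.4, 1.9]
grip_width: 0.0
```

Emit:
play_rows(increments="0.002 0 0 0;0.002 0 0 0;0.002 0 0 0")

```text
clock: 18.6
position: [0.5205, -0.0335, 0.0957]
ee_rot: [0.081, 0.709, -0.088, 0.695]
ft_force: [-1.5, -1.7, 7.3]
grip_width: -0.001
```

Emit:
play_rows(increments="0.002 0 0 0;0.002 0 0 0")

```text
clock: 18.8
position: [0.5212, -0.0346, 0.0929]
ee_rot: [0.081, 0.708, -0.088, 0.696]
ft_force: [-2.5, -0.8, 9.6]
grip_width: -0.0
```

```bash
python3 - <<'E'
from h import *
for i in range(3):
    o=get_obs(); print(o["clock"],o["position"].round(4),o["ft_force"].round(2))
    c=camera("scene")
cv2.imwrite('pics/s14.png',cv2.resize(c["img"][150:290,330:500],None,fx=4,fy=4,interpolation=cv2.INTER_CUBIC))
E
```

```text
18.8 [ 0.5212 -0.0346  0.0929] [-2.47 -0.75  9.63]
18.85 [ 0.5212 -0.0347  0.0927] [-1.74 -2.25  8.24]
18.9 [ 0.5212 -0.0346  0.0928] [-1.35 -1.32  8.08]
```

View pics/s14.png

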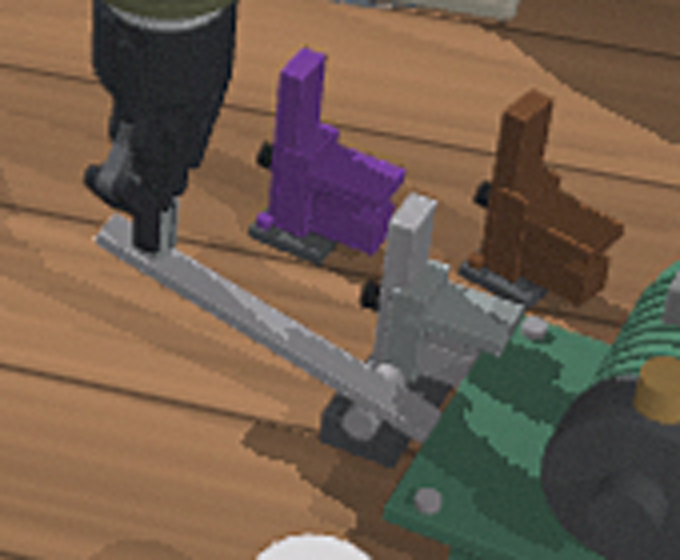

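```bash
python3 - <<'E'
from h import *
o=get_obs(); print(o["clock"],o["position"].round(4),o["ft_force"].round(2))
c=wristcam(); cv2.imwrite('pics/w14.png',c["img"]); to([.5212,-.0346,.09],78)
E
```

```text
18.95 [ 0.5212 -0.0346  0.0928] [-2.21 -0.85  8.78]
clock 19.0 TCP [ 0.5212 -0.0346  0.0929] xaxis [-0.019 -0.008 -1.   ] yaxis [ 0.237  0.971 -0.012] F [-1.16 -2.27  8.17] T [-0.44  0.42 -0.02] w 0.003
q [-0.493  0.278  0.534  1.908 -0.155  1.017 -0.132]
tool shift [0.0029 0.     0.    ] turn options rad [-0.031  3.111]
```

View pics/w14.png

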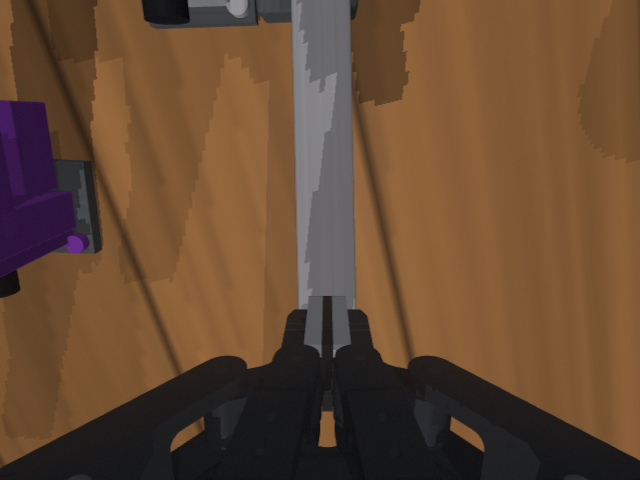

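Emit:
play_rows(increments="0.002 0 0 0;0.002 0 0 0;0.002 0 -0.0003 0")

```text
clock: 19.3
position: [0.5222, -0.0361, 0.0892]
ee_rot: [0.081, 0.707, -0.089, 0.697]
ft_force: [-2.4, -1.5, 9.4]
grip_width: 0.006
```

Emit:
play_rows(increments="0.002 0 0 0;0.002 0 0 0;0.002 0 -0.0003 0")

```text
clock: 19.6
position: [0.5231, -0.0375, 0.0853]
ee_rot: [0.082, 0.706, -0.089, 0.698]
ft_force: [-2.1, -1.5, 9.5]
grip_width: 0.004
```

Emit:
play_rows(increments="0.002 0 -0.0005 0;0.002 0 -0.0005 0;0.002 0 -0.0005 0;0.002 0 -0.0005 0")

```text
clock: 20.0
position: [0.5233, -0.039, 0.0803]
ee_rot: [0.083, 0.704, -0.09, 0.699]
ft_force: [-2.2, -0.8, 9.8]
grip_width: -0.001
```

Emit:
play_rows(increments="0.002 0 -0.0005 0;0.002 0 -0.0005 0;0.002 0 -0.0005 0;0.002 0 -0.0005 0")

```text
clock: 20.4
position: [0.5234, -0.0404, 0.0751]
ee_rot: [0.083, 0.702, -0.09, 0.701]
ft_force: [-1.9, -0.6, 8.3]
grip_width: 0.001
```

```bash
python3 - <<'E'
from h import *
for i in range(3):
    o=get_obs(); print(o["clock"],o["position"].round(4),o["ft_force"].round(2))
    c=camera("scene")
cv2.imwrite('pics/s15.png',cv2.resize(c["img"][190:290,360:500],None,fx=5.5,fy=5.5,interpolation=cv2.INTER_CUBIC))
c=camera("top"); cv2.imwrite('pics/t15.png',cv2.resize(c["img"][210:310,190:290],None,fx=6,fy=6,interpolation=cv2.INTER_CUBIC))
E
```

```text
20.4 [ 0.5234 -0.0404  0.0751] [-1.86 -0.59  8.3 ]
20.45 [ 0.5233 -0.0404  0.0749] [-2.22 -1.37  8.54]
20.5 [ 0.5234 -0.0404  0.075 ] [-1.1  -1.28  7.57]
```

View pics/s15.png

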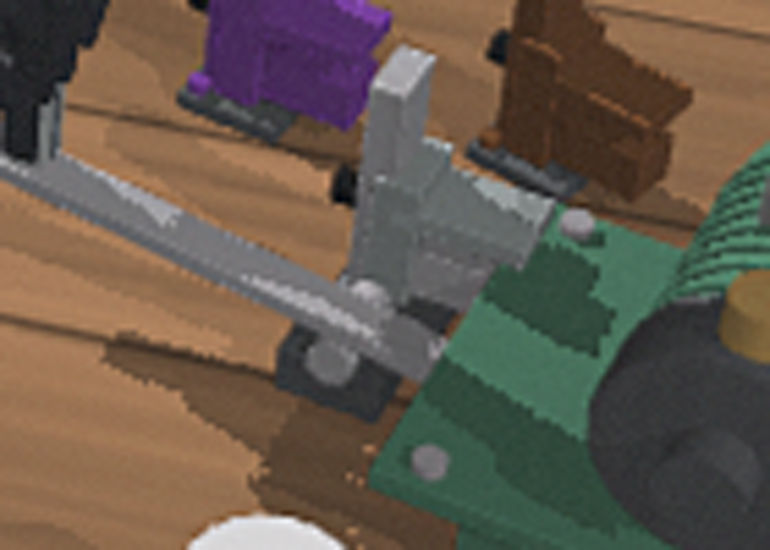

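Emit:
play_rows(increments="0.0012 0 -0.0004 0;0.0012 0 -0.0004 0;0.0012 0 -0.0004 0;0.0012 0 -0.0004 0;0.0012 0 -0.0004 0")

```text
clock: 21.1
position: [0.5236, -0.0411, 0.0723]
ee_rot: [0.084, 0.701, -0.09, 0.703]
ft_force: [-2.0, -0.8, 9.1]
grip_width: -0.003
```

Emit:
play_rows(increments="0.0012 0 -0.0004 0;0.0012 0 -0.0004 0;0.0012 0 -0.0004 0;0.0012 0 -0.0004 0;0.0012 0 -0.0004 0")

```text
clock: 21.6
position: [0.5237, -0.0417, 0.0693]
ee_rot: [0.085, 0.699, -0.09, 0.704]
ft_force: [-2.4, -0.5, 9.5]
grip_width: 0.003
```

Emit:
play_rows(increments="0.0012 0 -0.0004 0;0.0012 0 -0.0004 0;0.0012 0 -0.0004 0;0.0012 0 -0.0004 0;0.0012 0 -0.0004 0")

```text
clock: 22.1
position: [0.5237, -0.0423, 0.0662]
ee_rot: [0.086, 0.698, -0.09, 0.705]
ft_force: [-2.2, -0.9, 7.2]
grip_width: 0.001
```

Emit:
play_rows(increments="0.0012 0 -0.0004 0;0.0012 0 -0.0004 0;0.0012 0 -0.0004 0;0.0012 0 -0.0004 0;0.0012 0 -0.0004 0")

```text
clock: 22.6
position: [0.5237, -0.0428, 0.0629]
ee_rot: [0.086, 0.696, -0.09, 0.707]
ft_force: [-2.7, -0.0, 7.3]
grip_width: 0.001
```

```bash
python3 - <<'E'
from h import *
for i in range(3):
    o=get_obs(); print(o["clock"],o["position"].round(4),o["ft_force"].round(2))
    c=camera("scene")
cv2.imwrite('pics/s16.png',cv2.resize(c["img"][210:290,400:500],None,fx=7.5,fy=7.5,interpolation=cv2.INTER_CUBIC))
E
```

```text
22.6 [ 0.5237 -0.0428  0.0629] [-2.67 -0.02  7.3 ]
22.65 [ 0.5236 -0.0428  0.0628] [-2.15 -0.22  8.08]
22.7 [ 0.5237 -0.0428  0.0629] [-1.33  0.08  5.42]
```

View pics/s16.png

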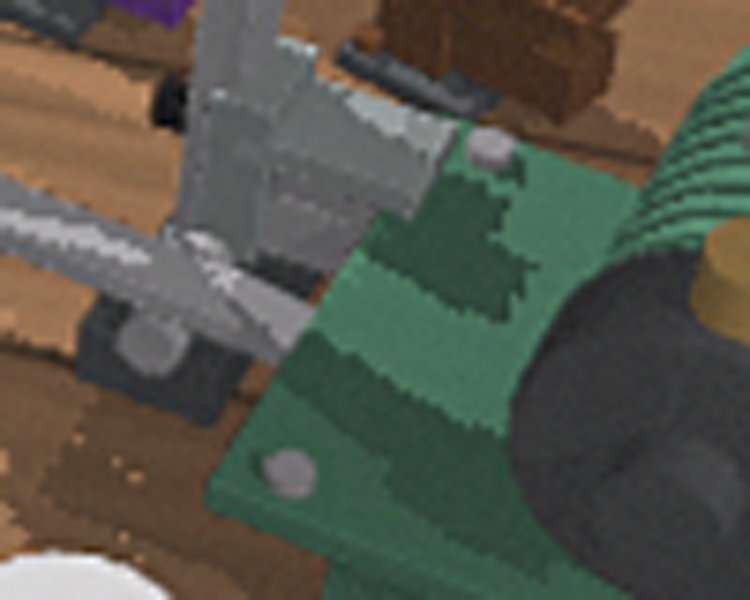

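Emit:
play_rows(increments="0.0012 0 -0.0004 0;0.0012 0 -0.0004 0;0.0012 0 -0.0004 0;0.0012 0 -0.0004 0;0.0012 0 -0.0004 0")

```text
clock: 23.25
position: [0.5237, -0.0432, 0.0595]
ee_rot: [0.087, 0.695, -0.09, 0.708]
ft_force: [-2.6, -0.4, 7.7]
grip_width: -0.001
```

Emit:
play_rows(increments="0.0012 0 -0.0004 0;0.0012 0 -0.0004 0;0.0012 0 -0.0004 0;0.0012 0 -0.0004 0;0.0012 0 -0.0004 0")

```text
clock: 23.75
position: [0.5237, -0.0436, 0.0559]
ee_rot: [0.088, 0.694, -0.09, 0.709]
ft_force: [-2.1, -0.1, 6.8]
grip_width: 0.002
```

Emit:
play_rows(increments="0.0012 0 -0.0004 0;0.0012 0 -0.0004 0;0.0012 0 -0.0004 0;0.0012 0 -0.0004 0;0.0012 0 -0.0004 0")

```text
clock: 24.25
position: [0.5239, -0.0438, 0.0524]
ee_rot: [0.089, 0.692, -0.09, 0.711]
ft_force: [-1.6, -0.4, 7.0]
grip_width: -0.005
```

Emit:
play_rows(increments="0.0012 0 -0.0004 0;0.0012 0 -0.0004 0;0.0012 0 -0.0004 0;0.0012 0 -0.0004 0;0.0012 0 -0.0004 0")

```text
clock: 24.75
position: [0.5243, -0.0441, 0.049]
ee_rot: [0.089, 0.691, -0.09, 0.712]
ft_force: [-1.9, -1.0, 8.6]
grip_width: -0.004
```

```bash
python3 - <<'E'
from h import *
for i in range(2):
    o=get_obs(); print(o["clock"],o["position"].round(4),o["ft_force"].round(2))
    c=camera("scene")
cv2.imwrite('pics/s17.png',cv2.resize(c["img"][210:290,400:500],None,fx=7.5,fy=7.5,interpolation=cv2.INTER_CUBIC))
E
```

```text
24.75 [ 0.5243 -0.0441  0.049 ] [-1.93 -1.05  8.59]
24.8 [ 0.5242 -0.044   0.0489] [-1.66 -0.57  5.62]
```

View pics/s17.png

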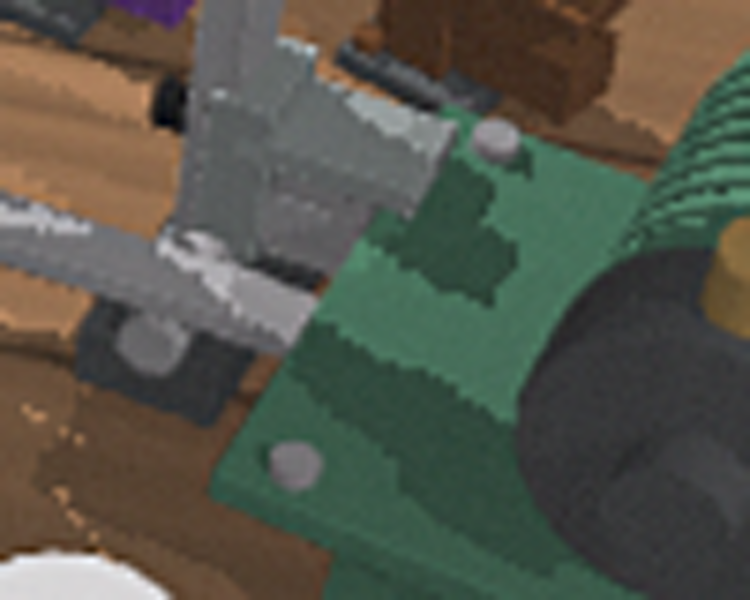

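Emit:
play_rows(increments="0.0012 0 -0.0004 0;0.0012 0 -0.0004 0;0.0012 0 -0.0004 0")

```text
clock: 25.15
position: [0.5245, -0.0441, 0.0467]
ee_rot: [0.09, 0.69, -0.09, 0.713]
ft_force: [-1.5, 0.4, 8.0]
grip_width: -0.002
```

Emit:
play_rows(increments="0.0012 0 -0.0004 0;0.0012 0 -0.0004 0;0.0012 0 -0.0004 0")

```text
clock: 25.45
position: [0.525, -0.0443, 0.0448]
ee_rot: [0.09, 0.688, -0.09, 0.714]
ft_force: [-1.5, -0.8, 8.7]
grip_width: -0.004
```

Emit:
play_rows(increments="0.0012 0 -0.0004 0;0.0012 0 -0.0004 0;0.0012 0 -0.0004 0")

```text
clock: 25.75
position: [0.5255, -0.0444, 0.0431]
ee_rot: [0.091, 0.687, -0.09, 0.715]
ft_force: [-2.8, -0.0, 8.4]
grip_width: -0.003
```

Emit:
play_rows(increments="0.0012 0 -0.0004 0;0.0012 0 -0.0004 0;0.0012 0 -0.0004 0")

```text
clock: 26.05
position: [0.5261, -0.0445, 0.0415]
ee_rot: [0.092, 0.686, -0.089, 0.716]
ft_force: [-5.0, -0.1, 12.9]
grip_width: 0.003
```

```bash
python3 - <<'E'
from h import *
F=[]
for i in range(4):
    o=get_obs(); print(o["clock"],o["position"].round(4),o["ft_force"].round(2))
    c=camera("scene") if i<3 else wristcam()
    if i<3: s=c
cv2.imwrite('pics/w18.png',c["img"])
cv2.imwrite('pics/s18.png',cv2.resize(s["img"][160:290,340:500],None,fx=4.5,fy=4.5,interpolation=cv2.INTER_CUBIC))
to([.52,-.04,.1],78)
E
```

```text
26.05 [ 0.5261 -0.0445  0.0415] [-4.96 -0.12 12.9 ]
26.1 [ 0.5261 -0.0445  0.0415] [-3.51 -1.02 11.01]
26.15 [ 0.5261 -0.0446  0.0415] [-3.58 -0.3  11.43]
26.2 [ 0.5261 -0.0445  0.0416] [-3.6  -0.37 11.45]
clock 26.25 TCP [ 0.5261 -0.0446  0.0416] xaxis [ 0.042 -0.002 -0.999] yaxis [0.254 0.967 0.009] F [-3.76 -0.38 12.48] T [-0.02  0.78  0.09] w 0.0
q [-0.457  0.327  0.518  1.98  -0.214  0.843 -0.082]
tool shift [-0.0586  0.0034 -0.0046] turn options rad [-0.048  3.094]
```

View pics/s18.png

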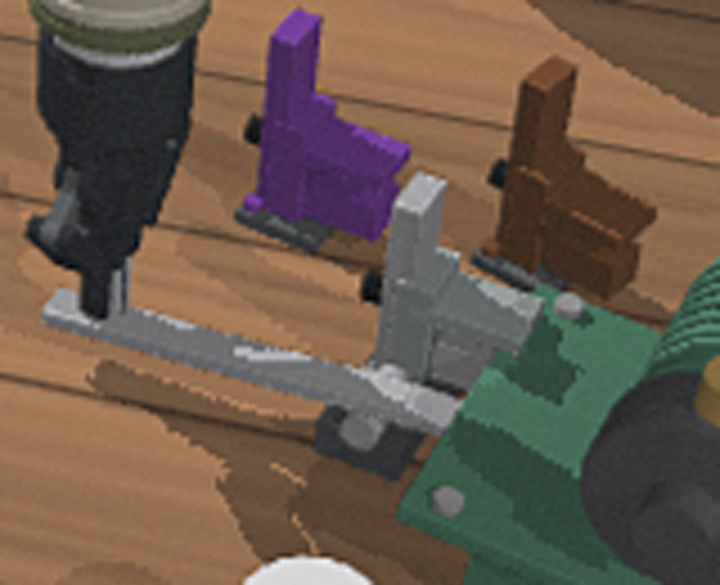

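View pics/w18.png

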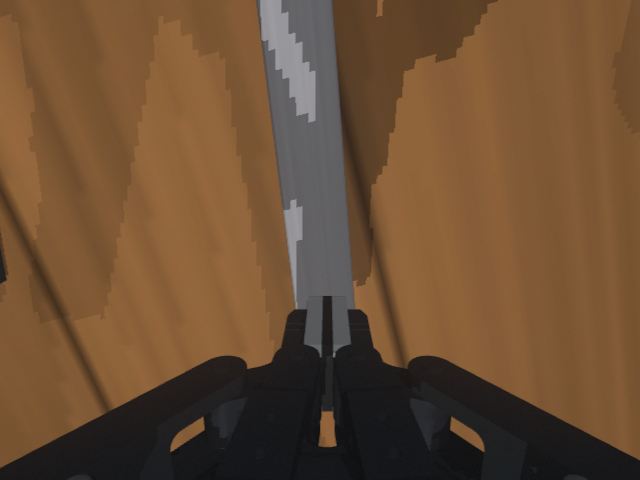

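```bash
python3 - <<'E'
from h import *
s=camera("scene"); b=cv2.imread('pics/scene0.png'); im=s["img"]; cv2.imwrite('pics/sfull19.png',im)
def cap(I):
    r=I[255:290,425:455].astype(int); g=(r[:,:,1]-r[:,:,2]); m=((g<12)&(r.sum(2)>220)).astype(np.uint8)
    n,l,st,ce=cv2.connectedComponentsWithStats(m); 
    return [(st[i,4],ce[i]+[425,255]) for i in range(1,n) if st[i,4]>6]
print(cap(b),cap(im))
# second cap (near post) region
# predicted displacement
rear=np.array([.552,.1386,0])+mx*.21
P=pl(s,*[x for x in (436.6,275.25)],.047)
ax=my
for h in (4,6,8,10,12,14,16,18):
    th=h/1000/.21
    # front (−mx) rises: rotate about my by +? 
    best=Rn.from_rotvec(ax*th).as_matrix()@(P-rear)+rear
    if best[2]<P[2]: best=Rn.from_rotvec(-ax*th).as_matrix()@(P-rear)+rear
    print(h,(proj(s,best)-proj(s,P)).round(2))
E
```

```text
[(np.int32(11), array([428.36363636, 256.81818182])), (np.int32(7), array([436.28571429, 256.14285714])), (np.int32(140), array([430.77142857, 283.80714286])), (np.int32(35), array([436.08571429, 274.71428571]))] [(np.int32(16), array([435.125 , 257.0625])), (np.int32(36), array([438.94444444, 270.77777778])), (np.int32(33), array([427.6969697 , 287.18181818]))]
4 [ 0.59 -1.02]
6 [ 0.9  -1.52]
8 [ 1.22 -2.02]
10 [ 1.54 -2.52]
12 [ 1.87 -3.01]
14 [ 2.21 -3.5 ]
16 [ 2.56 -3.99]
18 [ 2.92 -4.47]
```

```bash
python3 - <<'E'
import cv2,numpy as np
a=cv2.imread('pics/scene0.png'); b=cv2.imread('pics/sfull19.png')
k=lambda I:cv2.resize(I[195:260,400:465],None,fx=6,fy=6,interpolation=cv2.INTER_CUBIC)
cv2.imwrite('pics/cmp19.png',np.hstack([k(a),k(b)]))
E
```

```text
(no output)
```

View pics/cmp19.png

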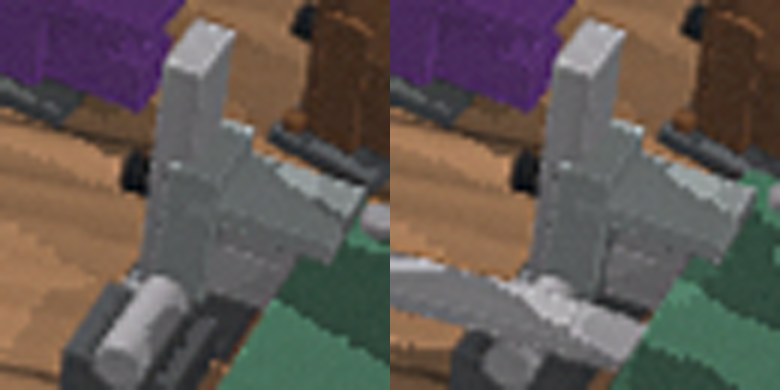

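Emit:
play_rows(increments="0.0009 0 -0.0003 0;0.0009 0 -0.0003 0")

```text
clock: 26.5
position: [0.5263, -0.0446, 0.0414]
ee_rot: [0.092, 0.686, -0.089, 0.716]
ft_force: [-4.8, -0.8, 13.7]
grip_width: -0.002
```

```bash
python3 - <<'E'
from h import *
for i in range(3):
    o=get_obs(); print(o["clock"],o["position"].round(5),o["ft_force"].round(2)); c=camera("scene")
E
```

```text
26.5 [ 0.52635 -0.0446   0.04137] [-4.85 -0.84 13.65]
26.55 [ 0.52634 -0.04461  0.04136] [-4.54 -0.02 13.32]
26.6 [ 0.52636 -0.04462  0.04141] [-4.77  0.42 12.26]
```

Emit:
play_rows(increments="0.0003 0 0 0;0.0002 0 0 0;0 0 0 0;0 0 0 0")

```text
clock: 27.05
position: [0.5268, -0.0448, 0.043]
ee_rot: [0.093, 0.685, -0.089, 0.717]
ft_force: [-3.3, 0.2, 6.7]
grip_width: 0.003
```

Emit:
play_rows(increments="0 0 0 0;0 0 0 0;0 0 0 0;0 0 0 0")

```text
clock: 27.45
position: [0.5267, -0.0448, 0.0441]
ee_rot: [0.094, 0.686, -0.089, 0.716]
ft_force: [-2.7, -1.0, 5.8]
grip_width: -0.0
```

Emit:
play_rows(increments="0 0 0 0;0 0 0 0;0 0 0 0;0 0 0 0")

```text
clock: 27.85
position: [0.5267, -0.0448, 0.0451]
ee_rot: [0.094, 0.686, -0.088, 0.716]
ft_force: [-1.7, -0.4, 5.2]
grip_width: -0.001
```

Emit:
play_rows(increments="-0.0003 0 0 0;-0.0003 0 0 0;-0.0003 0 0 0;-0.0003 0 0 0;-0.0003 0 0 0")

```text
clock: 28.35
position: [0.5271, -0.045, 0.0477]
ee_rot: [0.095, 0.685, -0.088, 0.717]
ft_force: [-0.9, -0.6, 3.6]
grip_width: 0.0
```

Emit:
play_rows(increments="-0.0003 0 0 0;-0.0003 0 0 0;-0.0003 0 0 0;-0.0003 0 0 0;-0.0003 0 0 0")

```text
clock: 28.85
position: [0.5269, -0.0449, 0.0489]
ee_rot: [0.094, 0.685, -0.088, 0.717]
ft_force: [0.1, -0.4, 1.3]
grip_width: 0.002
```

```bash
python3 - <<'E'
from h import *
for i in range(3):
    o=get_obs(); print(o["clock"],o["position"].round(5),o["ft_force"].round(2)); c=camera("scene")
cv2.imwrite('pics/s20.png',cv2.resize(c["img"][160:290,340:500],None,fx=4.5,fy=4.5,interpolation=cv2.INTER_CUBIC))
E
```

```text
28.85 [ 0.52693 -0.04493  0.04892] [ 0.09 -0.35  1.31]
28.9 [ 0.52696 -0.04494  0.04897] [-0.49 -0.05  1.28]
28.95 [ 0.52697 -0.04494  0.04896] [-0.38  0.2   1.46]
```

View pics/s20.png

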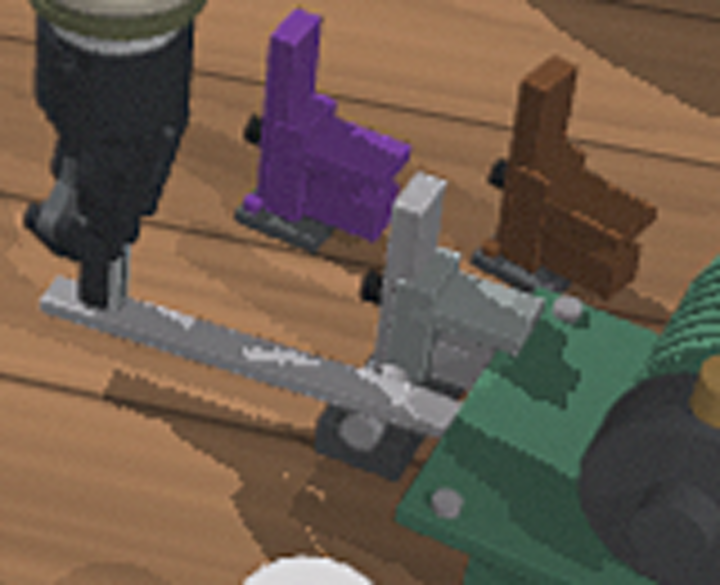

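Emit:
play_rows(increments="-0.0005 0 0 0;-0.0005 0 0 0;-0.0005 0 0 0;-0.001 0 0 0;-0.001 0 0 0;-0.001 0 0 0;-0.002 0 0 0;-0.002 0 0 0")

```text
clock: 29.8
position: [0.5261, -0.0449, 0.0574]
ee_rot: [0.094, 0.686, -0.088, 0.716]
ft_force: [-0.2, 0.1, 1.1]
grip_width: 0.002
```

```bash
python3 - <<'E'
from h import *
for i in range(2):
    o=get_obs(); print(o["clock"],o["position"].round(5),o["ft_force"].round(2)); c=camera("scene")
cv2.imwrite('pics/s21.png',cv2.resize(c["img"][160:290,340:500],None,fx=4.5,fy=4.5,interpolation=cv2.INTER_CUBIC))
E
```

```text
29.8 [ 0.52605 -0.04485  0.05743] [-0.2   0.15  1.11]
29.85 [ 0.52623 -0.04486  0.05777] [0.3  0.05 0.64]
```

View pics/s21.png

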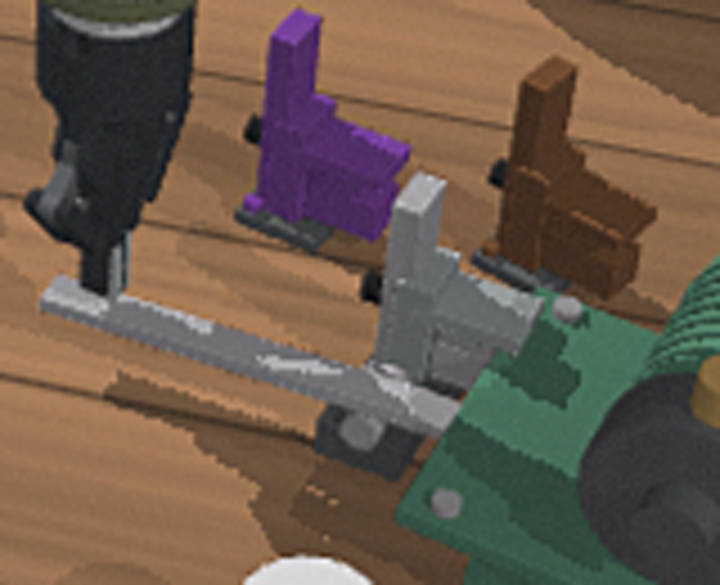

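Emit:
play_rows(increments="-0.005 0 0 0;-0.01 0 0 0;-0.02 0 0 0;-0.02 0 0 0;-0.02 0 0 0;-0.005 0 0 0;0 0 0 0;0 0 0 0;0 0 0 0")

```text
clock: 30.8
position: [0.522, -0.0455, 0.1427]
ee_rot: [0.095, 0.686, -0.089, 0.716]
ft_force: [-0.4, -0.4, 0.6]
grip_width: -0.001
```

```bash
python3 - <<'E'
from h import *
o=get_obs(); print(o["clock"],o["position"].round(5),o["ft_force"].round(2)); c=camera("scene")
cv2.imwrite('pics/s22.png',c["img"])
I=c["img"]; r=I[255:290,425:455].astype(int); g=(r[:,:,1]-r[:,:,2]); m=((g<12)&(r.sum(2)>220)).astype(np.uint8)
n,l,st,ce=cv2.connectedComponentsWithStats(m); print([(st[i,4],ce[i]+[425,255]) for i in range(1,n) if st[i,4]>20])
b=cv2.imread('pics/s22.png'); a=cv2.imread('pics/scene0.png')
d=cv2.absdiff(a,b).max(2); print("changed px bystander areas", (d[150:240,150:215]>40).sum(), (d[235:340,200:430]>60).sum())
E
```

```text
30.8 [ 0.52198 -0.04551  0.14274] [-0.4  -0.38  0.57]
[(np.int32(21), array([434.9047619, 256.9047619])), (np.int32(33), array([438.57575758, 271.57575758])), (np.int32(30), array([427.83333333, 287.46666667]))]
changed px bystander areas 0 409
```

View pics/s22.png

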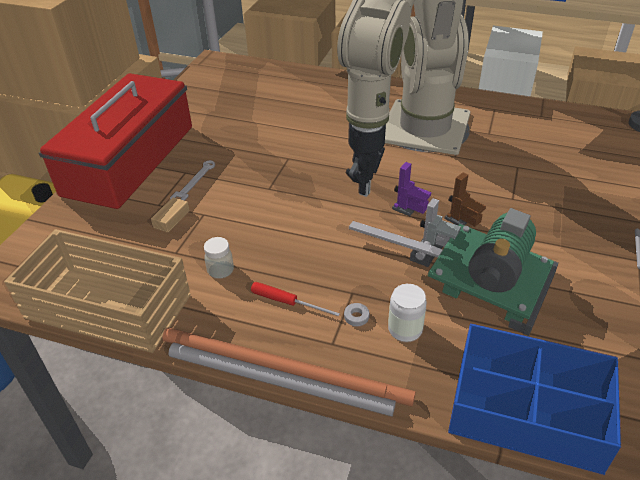

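```bash
python3 - <<'E'
from h import *
print(workorder.hand_in()); o=get_obs(); print(o["clock"])
E
```

```text
the job is handed in; nothing more can be done
None
the job is handed in; nothing more can be done
```

The job is done and handed in at about 31 s of the 72 s allowed; no verdict was reported.

- **Insertion:** I gripped the bar near its blunt end and let it sag tip-down to about 22°. I laid it over the ridge, slid the tip in until it stopped against the rib (about 26 mm under the edge by estimate), drew it back about 3 mm and let go.
- **Levering:** I pressed the blunt end down with the closed fingers in small steps. The press held at 7–9 N, then climbed to about 13 N and the bar stopped moving, which I took as the lip. The edge was then about 16 mm up, measured in the scene camera.
- **Setting down:** I eased the bar off slowly. The press fell to about 1 N while the bar had risen only about 8 mm, which is what the bolt taking the weight would look like. I then lifted the arm clear.

**Last checks:**
- A bolt head on the machine's base plate shows its front edge still about 13–15 mm up.
- The bar lies still over the fulcrum and the gripper is clear of everything.
- The wrench and offcut area of the picture is unchanged. The other area, with the screwdriver, bearing and both jars, had 409 changed pixels. In the picture those things look to be in place, so I put it down to shadow, but I did not measure their positions.

**What did not go cleanly or could not be checked:**
- The bar yawed about 5° sideways during the press, with up to 5 N of side force on the fingers.
- The firm press was about 5–6 N above the running force, just over the 3–5 N asked for but below the 8 N forcing limit.
- The bolt itself could not be seen, so its engagement is inferred from the force drop and the raised edge.

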